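Load the pressed rings on the carrying tray and snap the cap on

TASK

Take the two finished clay rings out of the press's catch tray and lower both over the upright post of the wooden carrying tray, so that they lie flat, one on the other. Then set the small black snap cap on top of the post, press it straight down until it clicks, and keep pressing it firmly down: finish while still pressing on the cap, do not let go. Leave the glass jar and the wooden knife where they are.

Things in the scene. Friction and masses are not known exactly. Their poses are not given: they have to be found in the camera images.
- ring0_center (a point): One of two equal, plain fired-clay rings lying flat in the catch tray: outer diameter 56 mm, hole 30 mm, 12 mm thick, 40 g. The point is the ring's centre, half-way up (6 mm above its underside); z is the ring's axis.
- ring1_center (a point): The other clay ring, same size and shape; the point is its centre, half-way up.
- press: Grey bench press, fixed, with a low open aluminium catch tray in front of it: tray 240 mm along this frame's x, 180 mm along y, floor 4 mm thick, walls 4 mm thick and 16 mm high over all. The origin is under the tray's centre, on the table; z up. The rings lie about 55 mm either side of the centre along x. The press's own body, up to 0.52 m high, begins 105 mm from the origin along +y (a sheet-metal chute up to 50 mm high from 75 mm on).
- carrier: Fixed wooden carrying tray: floor 160 mm (x) by 150 mm (y), 12 mm thick, its top face 12 mm above the table; two end boards at x = +-85 mm, 24 mm high over the table, with low wire handles outside them; open at the +-y sides. Origin: centre of the underside; z up. The steel post stands at its centre.
- post_top (a point): Top centre of the upright steel post: 18 mm diameter, 49 mm high over the tray's floor (61 mm over the table), tip tapered to 10 mm diameter over the top 5 mm. z is the post's axis, up. Four small spring balls stand out of its sides 7.5 mm below the top, to 23.6 mm across; their springs resist the cap with about 8 to 12 N, then the cap snaps over them and the force drops.
- post (a joint): How far the post is pushed down into its spring foot (m): 0 when untouched, 0.006 at its end stop. The spring begins to give at about 2 N and gets stiffer by 4 N per mm.
- cap_center (a point): Snap cap: a plain black plastic round knob, 30 mm diameter, 36 mm high, 30 g, standing mouth down on the table. The point is its centre, half-way up (18 mm above its underside), z up. The upper half is solid; the lower half is a bore 18 mm deep and 19.8 mm wide with a groove inside. Fully home, the post's top touches the bore's ceiling, so that this point coincides with the post's top, and the cap does not touch the rings.
- jar_center (a point): Bystander: a closed brown glass jar with a metal lid, 54 mm diameter, 58 mm high, free-standing; the point is at half height.
- knife_center (a point): Bystander: a flat wooden modelling knife, 185 mm long, 20 mm wide, 9 mm thick, lying on the table; the point is near its middle.

How it is judged:
On the way, in this order (a step that is already met when the one before it is completed fails the run):
1. both rings lie flat on the carrying tray, around the post (horizontal distance between each of ring0_center, ring1_center and post_top below 0.009 m and z of each of ring0_center, ring1_center in the frame of carrier below 0.033 m and angle between each of ring0_center, ring1_center's own z axis and vertical below 0.15 rad), for 0.1 s.
2. the cap has clicked home on the post (horizontal distance between cap_center and post_top below 0.003 m and z of cap_center in the frame of post_top below 0.0025 m and angle between cap_center's own z axis and vertical below 0.15 rad), for 0.1 s.
At the end, for the whole second after the job is handed in: Both rings flat around the post on the tray (within 9 mm of its axis, tilt under 0.15 rad), the cap fully home on the post (2.5 mm in height, 3 mm sideways), and still pressed, so that the post stays more than 1 mm down in its spring foot (about 6 N) (all of step 1 and all of step 2 and value of joint post above 0.001 m); the arm keeps its last pose, push and grip.
It fails at once if the jar or the knife was pushed away or the jar knocked over (distance of any of jar_center, knife_center from where it was at the start of the episode above 0.03 m or angle between jar_center's own z axis and vertical above 0.5 rad).
It also fails if it takes over 67 s, if anything falls off the work surface, if the arm or the gripper's body presses on something with over 40 N, if the wrist force passes 120 N, or if a joint passes its speed limit or range.

ROBOT

A 6-joint arm with a two-finger parallel gripper is mounted at the origin on the work surface. World frame = base frame: x ahead of the robot, y to its left, z up, the work surface at z = 0. Lengths are in m, angles in rad, forces in N, time in s.
With the tool pointing down it reaches from about 0.3 to 0.775 m from the base axis. Payload 14.6 kg.
Tool frame: the origin (TCP) lies on the centre line of the jaws, within the pads' length; the fingertips stand 22 mm ahead of it and the grasp point (between the pads) lies 3 mm ahead of it; z points along the fingers, y is the direction in which the jaws open and shut (so a half turn about z gives the same grasp; the last joint's range is limited). The gripper opens to 94 mm and grips with 3 to 60 N. Pads are 16 mm wide; open, the fingers measure 119 mm over their backs; the gripper's body (75 mm by 177 mm) begins 78 mm behind the grasp point.
Start: joints at [1.041, 0.3, 1.521, -0, 1.321, -0.067], TCP at [0.246, 0.492, 0.193] pointing down, gripper open.
Joint ranges: [-3.03, 3.03], [-0.79, 2.21], [0.23, 2.52], [-1.04, 4.18], [0, 3.07], [-2.55, 2.55]. Speed limits (rad/s): [2.22, 2.22, 2.57, 3.14, 3.14, 3.14].

INTERFACE

Orientations are given as a rotation vector (axis times angle).
In Python, from workcell import get_state, vision, ticket gives the robot as it stands.
- The arm moves only by the tool move_arm, never from a script. Its argument "rows" is a list that holds one entry, the list of rows, each a list of 4 numbers: the shift along the tool's x, y, z in mm, then the turn about the tool's z in degrees. In form: [[[tx, ty, tz, turn], ...]]. A call has 1 to 5 rows; each row is the pose to reach, as a shift and turn from the pose commanded when the call began, along the tool's axes at that moment; what a row does not reach only later rows make up. A row lasts 1/8 s, in which the tool goes at most 62.5 mm and 10.7 degrees, less where a joint would pass 70% of its speed; a pose out of reach is approached as far as the arm can. A call with a gripper value outside its range is refused whole. "claw" is the closure, from -1 (fully open) to 1 (shut), set as the call begins (left out, the last holds). The fingers move at their own pace and stop on an object; "squeeze" is the grip in N (left out, the last holds). Time passes only in rows, so rows that repeat a pose let the fingers close. It gives the time, the measured TCP pose, the force and the opening at its end, in the units of the state.
- get_state(): the state, without advancing time (a new reading comes with each control period).
- vision.capture(name): name is "side" or "top"; returns the picture (480x640x3 uint8, red, green, blue); there is no depth.
- vision.camera_model(name): a dict with "camera_matrix" (3x3 intrinsics, pixels), "k1" (the pictures are not rectified: a ray, as slopes to the right and down, at radius r is drawn at 1 + k1 r^2 times it, then the intrinsics apply), "rvec" (rotation vector, rad) and "tvec" (3), from world to camera coordinates, as OpenCV has them. Camera axes: x right, y down, z forward; pixel columns grow to the right and rows downward; lengths in m; the calibration is good to about 2 mm. A picture is of the moment at which its call begins. camera_model takes no time and is no camera call.
- ticket.job_done(): hands the job in, once; it reports no verdict.
The state is a dict: "t": time; "qpos": joint angles; "qd": joint speeds; "joint_efforts": joint torques, N m; "position": TCP position; "orientation": TCP orientation; "ft_force": force on the tool from outside, world axes, zero at the start; "torque": the same for the moment, N m; "gripper_width": finger opening in m.
Only numpy, scipy, OpenCV 4.12 (cv2) and the standard library are available. Lean on these libraries where they do the work, as an engineer would, in place of code of your own. Each camera call takes 0.05 s, during which the arm holds its last target.

## Working session

There is one attempt and no reset: what is moved stays moved. The work goes in short steps, Python scripts to look and compute and a tool call to move; the robot and the scene stay as the last step left them, time stands still between calls to the robot, and variables do not carry over. Pictures are saved under pics/ and viewed, and the job is handed in when it is done.

Besides the shell and the picture viewer there is one more tool, called after "Emit:" as name(argument=value, ...), one argument or row to a line, values as JSON. move_arm: Moves the arm, as the interface text tells. Its arguments: {"type":"object","properties":{"rows":{"type":"array","items":{"type":"array","items":{"type":"array","items":{"type":"number"}}}},"claw":{"type":"number"},"squeeze":{"type":"number"}},"required":["rows"]}

```bash
mkdir -p pics; ls; python3 - <<'E'
from workcell import get_state, vision
import cv2
s=get_state(); print(s)
for n in("top","side"):
    cv2.imwrite(f"pics/{n}0.png",vision.capture(n)[:,:,::-1]); print(vision.camera_model(n))
E
```

```text
pics
{'t': 0.0, 'qpos': array([ 1.04138760e+00,  3.00467750e-01,  1.52158996e+00, -1.00746868e-05,
        1.32069354e+00, -6.65860901e-02]), 'qd': array([ 4.97391465e-05, -1.58986122e-03, -4.93352563e-04, -1.69736069e-03,
       -1.05527415e-03, -1.91335727e-03]), 'joint_efforts': array([ 9.24946153e-05, -5.31798184e+01, -3.52744710e+01,  7.07867648e-02,
        2.43159255e-02, -1.38384867e-04]), 'position': array([0.24541817, 0.49189649, 0.19228442]), 'orientation': array([-7.20449011e-01, -3.05752775e+00,  1.74401807e-03]), 'ft_force': array([-0.64641515, -0.41934218, -0.37446366]), 'torque': array([0.00529103, 0.01162953, 0.00470836]), 'gripper_width': 0.09372088514659005}
{'camera_matrix': array([[558.01958414,   0.        , 316.83463534],
       [  0.        , 558.01958414, 224.35229037],
       [  0.        ,   0.        ,   1.        ]]), 'k1': -0.07547752894473804, 'rvec': array([ 2.14581359, -2.14090115,  0.16492796]), 'tvec': array([-0.05137519,  0.52212222,  1.27331546])}
{'camera_matrix': array([[528.54964001,   0.        , 316.31935523],
       [  0.        , 528.54964001, 232.7961614 ],
       [  0.        ,   0.        ,   1.        ]]), 'k1': -0.10779017442325751, 'rvec': array([ 2.37228276, -0.07166781,  0.0507875 ]), 'tvec': array([-0.54812679,  0.03628031,  1.30915581])}
```

View pics/top0.png

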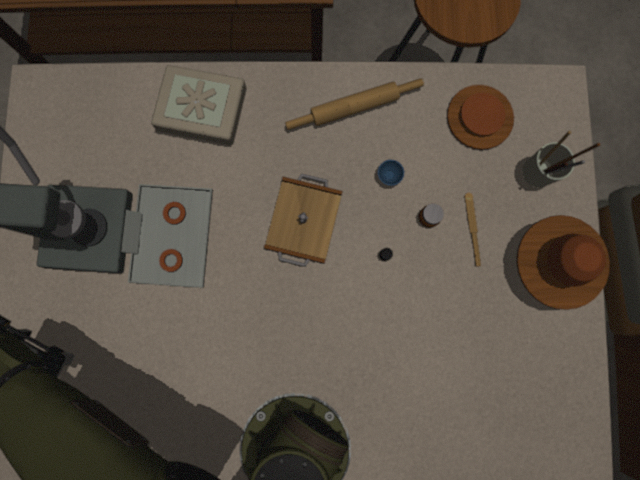

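View pics/side0.png

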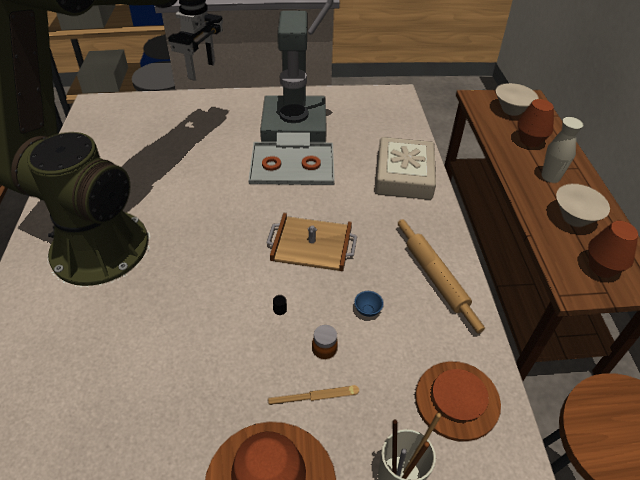

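Top view: rings at (174,213) and (171,260), post at (303,217), cap at (385,255), jar at (430,215), knife at (472,230). The side view shows the same layout. Next I'll measure these with refined segmentation.

```bash
cat > h.py <<'E'
import numpy as np, cv2
from scipy.spatial.transform import Rotation as R
from workcell import get_state, vision
def cm(n):
    m=vision.camera_model(n); return m['camera_matrix'],m['k1'],R.from_rotvec(m['rvec']).as_matrix(),m['tvec']
def proj(n,P):
    K,k1,Rm,t=cm(n); 
    m=vision.camera_model(n)
    return cv2.projectPoints(np.array(P,float).reshape(-1,3),m['rvec'],m['tvec'],K,np.array([k1,0,0,0.]))[0][:,0]
def ray(n,uv):
    K,k1,Rm,t=cm(n)
    x=cv2.undistortPoints(np.array(uv,float).reshape(1,1,2),K,np.array([k1,0,0,0.]))[0,0]
    return -Rm.T@t, Rm.T@np.array([x[0],x[1],1])
def onz(n,uv,z):
    o,d=ray(n,uv); return o+d*(z-o[2])/d[2]
def tri(a,b):
    # a top uv, b side uv
    o1,d1=ray('top',a);o2,d2=ray('side',b)
    A=np.stack([d1,-d2],1); s=np.linalg.lstsq(A,o2-o1,rcond=None)[0]
    p,q=o1+s[0]*d1,o2+s[1]*d2
    return (p+q)/2,np.linalg.norm(p-q)
def crop(img,x0,y0,w,h,f,name):
    cv2.imwrite(name,cv2.resize(img[y0:y0+h,x0:x0+w],None,fx=f,fy=f,interpolation=cv2.INTER_CUBIC))
E
python3 - <<'E'
from h import *
t=cv2.imread('pics/top0.png'); s=cv2.imread('pics/side0.png')
for n,im,boxes in(('top',t,[(160,200,28,28),(157,246,28,28)]),('side',s,[(258,150,26,26),(299,150,26,26)])):
    for x,y,w,h in boxes:
        c=im[y:y+h,x:x+w].astype(int); m=(c[...,2]-c[...,0]>50)
        yy,xx=np.nonzero(m); 
        pts=np.stack([xx,yy],1).astype(np.int32); hull=cv2.convexHull(pts); mm=cv2.moments(hull)
        u=x+mm['m10']/mm['m00'];v=y+mm['m01']/mm['m00']
        print(n,u,v,len(xx),xx.min()+x,xx.max()+x,yy.min()+y,yy.max()+y,onz(n,(u,v),0.012 ))
crop(t,255,170,200,110,4,'pics/c1.png')
crop(s,240,190,120,140,4,'pics/c2.png')
crop(t,120,180,100,115,5,'pics/c3.png')
E
```

```text
top 173.72320550639134 212.43362831858406 221 163 184 202 223 [0.55483852 0.29648733 0.012     ]
top 170.34191702432045 259.87982832618025 223 160 181 249 270 [0.43965002 0.30001834 0.012     ]
side 271.04527938342966 161.98169556840077 142 262 280 156 168 [0.43728635 0.30384903 0.012     ]
side 310.81037924151696 161.4880239520958 139 302 320 156 167 [0.55320165 0.30047603 0.012     ]
```

View pics/c1.png

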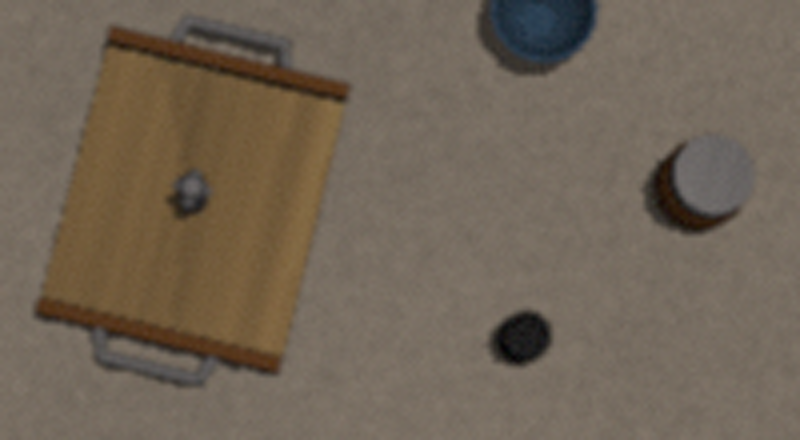

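View pics/c2.png

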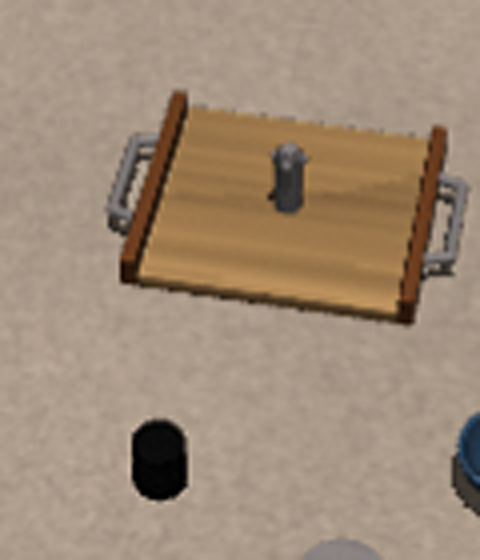

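View pics/c3.png

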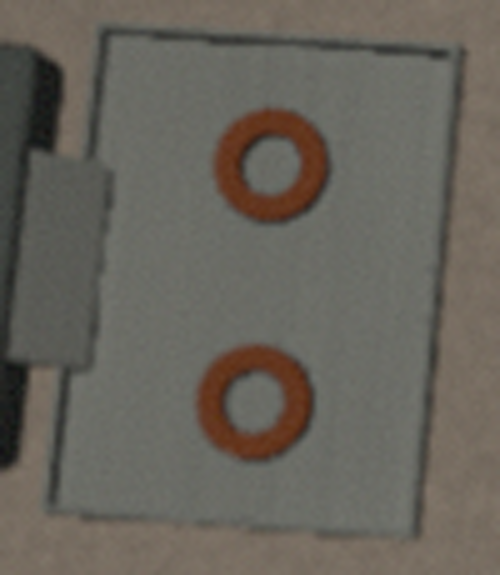

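```bash
cat >> h.py <<'E'
from scipy.optimize import least_squares
def sil(n,c,r,z0,z1):
    a=np.linspace(0,2*np.pi,60)
    P=[(c[0]+r*np.cos(q),c[1]+r*np.sin(q),z) for z in(z0,z1) for q in a]
    h=cv2.convexHull(proj(n,P).astype(np.float32)); m=cv2.moments(h)
    return np.array([m['m10']/m['m00'],m['m01']/m['m00']]),m['m00']
def fitcyl(obs,r,z0,z1,x0):
    f=lambda c:np.concatenate([sil(n,c,r,z0,z1)[0]-uv for n,uv in obs])
    s=least_squares(f,x0,diff_step=1e-3); return s.x,np.abs(s.fun).max()
def blob(im,box,fn):
    x,y,w,h=box; c=im[y:y+h,x:x+w].astype(int); m=fn(c).astype(np.uint8)
    cs,_=cv2.findContours(m,cv2.RETR_EXTERNAL,cv2.CHAIN_APPROX_NONE); k=max(cs,key=len)
    f=np.zeros_like(m); cv2.drawContours(f,[k],-1,1,-1); yy,xx=np.nonzero(f)
    return np.array([x+xx.mean(),y+yy.mean()]),len(xx)
E
python3 - <<'E'
from h import *
t=cv2.imread('pics/top0.png'); s=cv2.imread('pics/side0.png')
red=lambda c:c[...,2]-c[...,0]>45
dk=lambda c:c.max(2)<55
o={}
o['ringA']=(('top',t,(160,200,28,28),red),('side',s,(299,150,26,26),red),28e-3,.004,.016,[.55,.3])
o['ringB']=(('top',t,(157,246,28,28),red),('side',s,(258,150,26,26),red),28e-3,.004,.016,[.44,.3])
o['cap']=(('top',t,(372,242,26,26),dk),('side',s,(268,288,26,32),dk),15e-3,0,.036,[.45,-.2])
for k,(a,b,r,z0,z1,x0) in o.items():
    ob=[]
    for n,im,bx,fn in(a,b):
        uv,ar=blob(im,bx,fn); c,_=fitcyl([(n,uv)],r,z0,z1,x0); print(k,n,uv.round(2),ar,sil(n,c,r,z0,z1)[1],c.round(4)); ob.append((n,uv))
    print('   both',fitcyl(ob,r,z0,z1,x0))
print('post',tri((303,216.2),(312,227.5)),onz('top',(303,216.2),.061),onz('side',(312,227.5),.061))
# carrier & tray corners
c=lambda u,v:(255+u/4,170+v/4)
for n,p in dict(tl=(108,30),tr=(348,88),bl=(38,308),br=(278,372)).items(): print('carrier',n,onz('top',c(*p),.024).round(4))
for n,p in dict(tl=(100,28),tr=(462,45),bl=(48,513),br=(418,535)).items(): print('tray',n,onz('top',(120+p[0]/5,180+p[1]/5),.016).round(4))
for n,p in dict(tl=(257,142.5),tr=(332.5,142.5),bl=(249.5,184),br=(333.5,184)).items(): print('trayS',n,onz('side',p,.016).round(4))
c=lambda u,v:(240+u/4,190+v/4)
for n,p in dict(fl=(180,92),nl=(132,262),fr=(441,126),nr=(405,305)).items(): print('carrierS',n,onz('side',c(*p),.024).round(4))
crop(s,240,130,110,60,7,'pics/c4.png')
E
```

```text
ringA top [173.65 212.44] 373 442.52106480591465 [0.5552 0.2971]
ringA side [310.71 161.44] 189 240.42677872558124 [0.5531 0.3036]
   both (array([0.55426644, 0.29847501]), np.float64(1.0746720376795906))
ringB top [170.34 259.97] 381 455.05405104591046 [0.4396 0.3004]
ringB side [270.99 161.99] 192 241.88641408854164 [0.4371 0.3067]
   both (array([0.43866441, 0.3016985 ]), np.float64(1.0427693012502743))
cap top [384.77 254.21] 137 154.35722653311677 [ 0.454  -0.2116]
cap side [279.38 304.73] 233 245.1975979153067 [ 0.4524 -0.2136]
   both (array([ 0.45313586, -0.21247008]), np.float64(0.43240424918013787))
post (array([ 0.53737698, -0.01807671,  0.06096684]), np.float64(0.0013261755835662014)) [ 0.53804043 -0.01800874  0.061     ] [ 0.53671647 -0.01828446  0.061     ]
carrier tl [0.6389 0.0341 0.024 ]
carrier tr [ 0.6035 -0.1105  0.024 ]
carrier bl [0.4701 0.0736 0.024 ]
carrier br [ 0.4325 -0.0685  0.024 ]
tray tl [0.6205 0.3815 0.016 ]
tray tr [0.612  0.2033 0.016 ]
tray bl [0.3846 0.3949 0.016 ]
tray br [0.3754 0.2172 0.016 ]
trayS tl [0.3954 0.3959 0.016 ]
trayS tr [0.6242 0.3849 0.016 ]
trayS bl [0.3772 0.2039 0.016 ]
trayS br [0.6098 0.1923 0.016 ]
carrierS fl [0.4726 0.0745 0.024 ]
carrierS nl [ 0.44   -0.0713  0.024 ]
carrierS fr [0.6385 0.0347 0.024 ]
carrierS nr [ 0.6005 -0.1137  0.024 ]
```

View pics/c4.png

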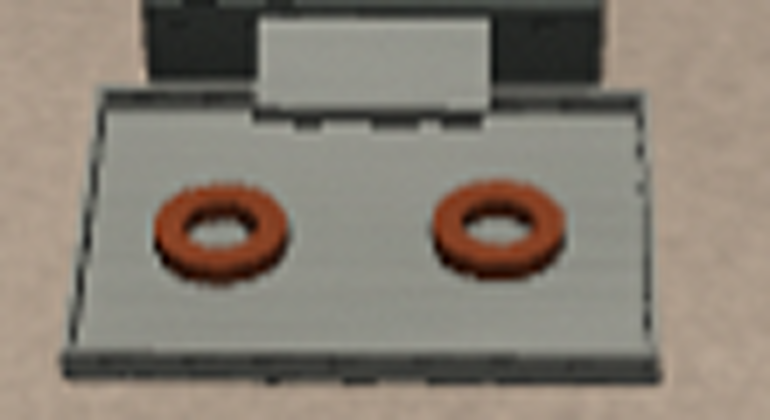

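Both ring positions agree to about 2 mm in x. The side mask missed the rings' dark flanks, so I'm taking y from the top view. The post triangulates to z = 0.061 as it should, and the cap agrees to 2 mm. Now the move helper.

```bash
cat > g.py <<'E'
import sys
from h import *
def go(x,y,z,yaw=None,bx=0,by=0,bz=0):
    s=get_state(); Rm=R.from_rotvec(s['orientation']).as_matrix(); p=s['position']
    d=np.array([x,y,z])-p; sh=Rm.T@d*1000
    cy=np.degrees(np.arctan2(Rm[1,1],Rm[0,1]))
    tr=0 if yaw is None else ((cy-yaw)+90)%180-90
    print('t',round(s['t'],2),'pos',p.round(4),'yaw',round(cy,2),'tilt',np.degrees(np.arccos(-Rm[2,2])).round(2),'w',round(s['gripper_width'],4),'F',s['ft_force'].round(1),'q6',s['qpos'][5].round(2))
    print('shift',sh.round(1),'turn',round(tr,1))
if __name__=='__main__': go(*map(float,sys.argv[1:]))
E
python3 g.py .26 .3 .18 -3.2; python3 -c "
from h import *
print(onz('top',(430.5,214),.058),onz('top',(472,230),.009))"
```

```text
t 0.1 pos [0.2454 0.4919 0.1924] yaw 63.48 tilt 0.06 w 0.0939 F [ 0.8  0.3 -0.5] q6 -0.07
shift [ -98.7 -165.2   12.5] turn 66.7
[ 0.54454962 -0.31550234  0.058     ] [ 0.51402875 -0.42587568  0.009     ]
```

Emit:
move_arm(
  rows=[
    [[-50,-85,6,10],[-99,-165,12,20],[-99,-165,12,30],[-99,-165,12,40],[-99,-165,12,50]],
  ],
  claw=-0.45,
)

```text
t: 0.72
position: [0.2606, 0.2995, 0.1809]
orientation: [1.954, 2.46, 0.0]
ft_force: [-0.1, 0.9, 0.0]
gripper_width: 0.0681
```

```bash
python3 g.py .4386 .3005 .10 -3.2
```

```text
t 0.72 pos [0.2606 0.2995 0.1809] yaw 13.07 tilt 0.02 w 0.0681 F [-0.1  0.9  0. ] q6 0.53
shift [-39.3 173.6  81. ] turn 16.3
```

Emit:
move_arm(
  rows=[
    [[-13,58,27,8],[-26,116,54,16.3],[-39,173.6,81,16.3],[-39,173.6,81,16.3],[-39,173.6,81,16.3]],
  ],
)

```text
t: 1.35
position: [0.438, 0.3027, 0.0995]
orientation: [-2.276, -2.166, 0.002]
ft_force: [-0.9, 0.0, -0.5]
gripper_width: 0.068
```

```bash
python3 - <<'E'
from h import *
for n in("top","side"):
    im=vision.capture(n)[:,:,::-1]; cv2.imwrite(f"pics/{n}1.png",im)
    crop(im,*((120,170,130,120,6) if n=='top' else (215,90,130,110,6)),f'pics/{n}1c.png')
E
python3 g.py .4386 .3005 .028 -3.2
```

```text
t 1.45 pos [0.4376 0.3032 0.1008] yaw -2.77 tilt 0.06 w 0.0682 F [-0.2  0.6  0.5] q6 0.59
shift [-2.7  1.  72.8] turn 0.4
```

View pics/side1c.png

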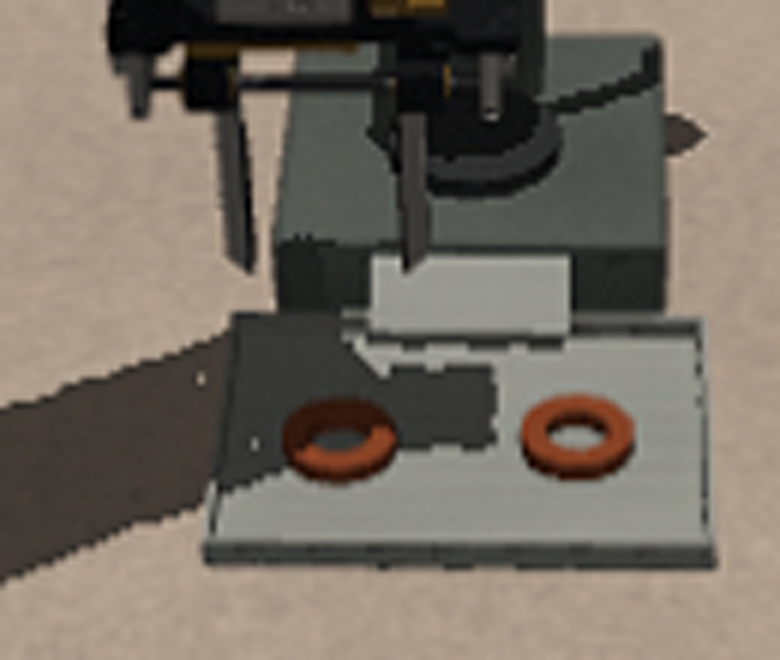

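View pics/top1c.png

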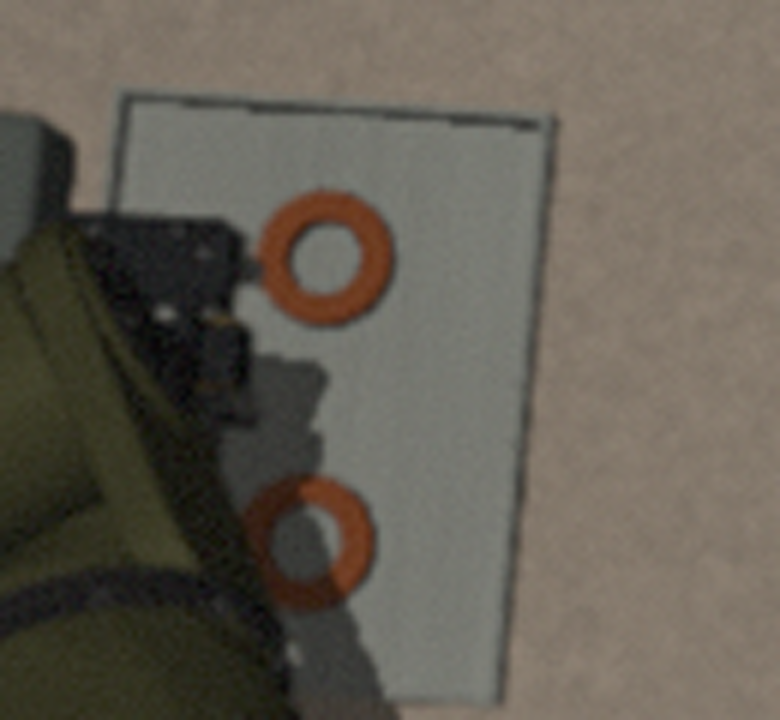

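```bash
python3 -c "
from h import *
print(onz('side',(269.6,135),.079)); print(proj('side',[(.4376,.3032,.0788),(.4036,.303,.0788),(.4716,.303,.0788)]))"; python3 g.py .4386 .3005 .029 -3.2
```

```text
[0.43625289 0.34402626 0.079     ]
[[270.12643639 143.49405483]
 [258.07369382 143.90614994]
 [282.1631697  143.17726213]]
t 1.45 pos [0.4376 0.3032 0.1008] yaw -2.77 tilt 0.06 w 0.0682 F [-0.2  0.6  0.5] q6 0.59
shift [-2.7  1.  71.8] turn 0.4
```

```bash
python3 -c "
from h import *
for z in (.08,.09,.1,.11): print(z,proj('side',[(.4376,.303,z),(.4036,.303,z),(.4716,.303,z)]).round(1).tolist())
print(get_state()['qpos'])
s=cv2.imread('pics/side1.png'); crop(s,225,70,100,75,8,'pics/c5.png')"
```

```text
0.08 [[270.1, 143.2], [258.0, 143.6], [282.2, 142.8]]
0.09 [[269.9, 140.3], [257.8, 140.7], [282.0, 139.9]]
0.1 [[269.8, 137.4], [257.6, 137.8], [281.9, 137.0]]
0.11 [[269.6, 134.4], [257.4, 134.8], [281.8, 134.1]]
[5.37068569e-01 3.55742918e-01 1.67382060e+00 1.24679089e-04
 1.11100479e+00 5.85342491e-01]
```

View pics/c5.png

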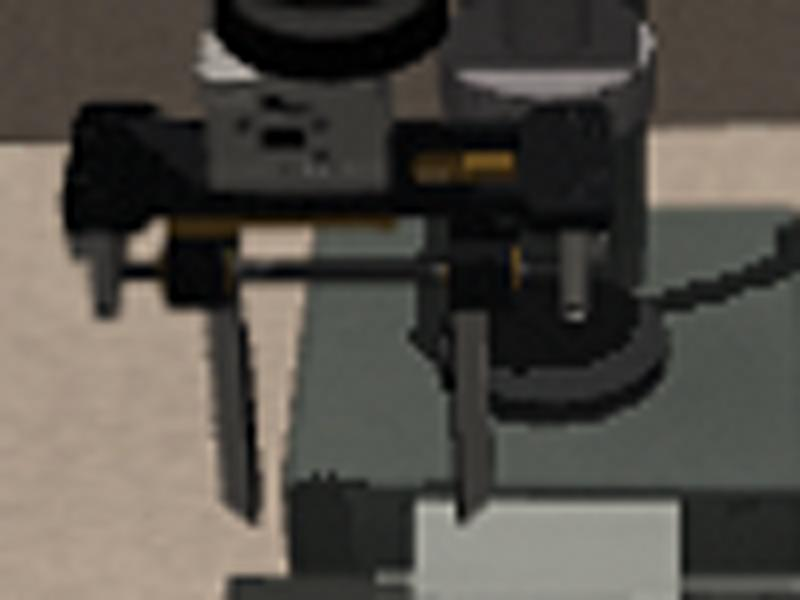

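```bash
python3 -c "
from h import *
Rm=R.from_rotvec([-7.20449011e-01, -3.05752775e+00,  1.74401807e-03]).as_matrix(); p=np.array([.2454,.4919,.1924])
P=[p+Rm@np.array([0,s*.047,z]) for z in (.022,0,-.075) for s in(-1,1)]
print(proj('side',P).round(1).tolist())
print(proj('top',P).round(1).tolist())
s=cv2.imread('pics/side0.png'); crop(s,150,0,80,90,6,'pics/c5.png')
s=cv2.imread('pics/top0.png'); crop(s,30,310,80,80,7,'pics/c6.png')"
```

```text
[[195.1, 90.2], [211.8, 75.3], [194.0, 83.5], [211.0, 68.7], [190.4, 59.7], [208.0, 45.4]]
[[76.1, 355.9], [38.3, 334.8], [71.6, 356.7], [33.2, 335.2], [54.9, 359.8], [14.1, 336.8]]
```

View pics/c5.png

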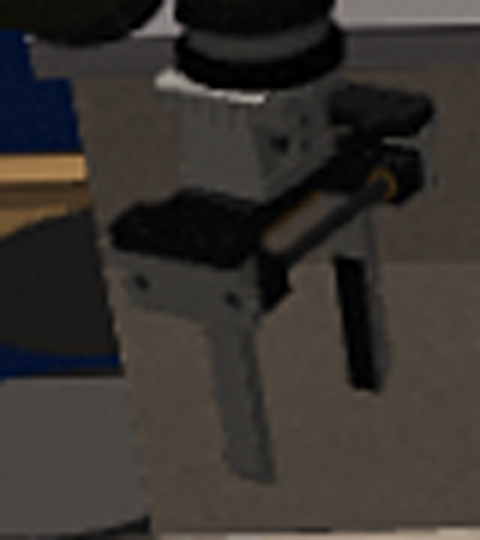

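View pics/c6.png

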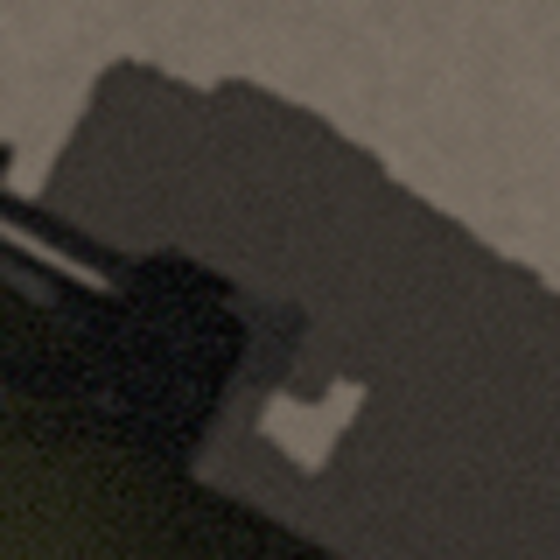

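```bash
python3 -c "
from h import *
print(tri((73,357),(195,80)))
Rm=R.from_rotvec([-7.20449011e-01, -3.05752775e+00,  1.74401807e-03]).as_matrix(); p=np.array([.2454,.4919,.1924])
print(p+Rm@np.array([0,-.047,.022]), p+Rm@np.array([0,-.047,0]))
# shadow light: estimate
print(get_state()['position'])
"
```

```text
(array([0.22787465, 0.44022269, 0.20883118]), np.float64(0.005085467731255179))
[0.22440308 0.44982246 0.17045438] [0.22441577 0.44984457 0.19245436]
[0.43762842 0.30322065 0.10076194]
```

The fingertips appear about 25–30 mm higher than "22 mm ahead of TCP" predicts, while the table objects triangulate correctly. I'll go down partway and look again before trusting either one.

Emit:
move_arm(
  rows=[
    [[-2.7,1,25,0.4],[-2.7,1,50,0.4],[-2.7,1,56,0.4],[-2.7,1,56,0.4]],
  ],
)

```text
t: 1.95
position: [0.4391, 0.3005, 0.0449]
orientation: [2.282, 2.159, 0.002]
ft_force: [1.0, 0.3, 0.8]
gripper_width: 0.068
```

```bash
python3 - <<'E'
from h import *
im=vision.capture('side')[:,:,::-1]; cv2.imwrite(f"pics/side2.png",im)
crop(im,230,100,110,90,7,f'pics/side2c.png')
p=get_state()['position']
for d in (0.022,0,-.01): print(proj('side',[p+[s,0,-d] for s in (-.034,0,.034)]).round(1).tolist())
E
python3 g.py .4386 .3005 .028 -3.2
```

```text
[[259.8, 160.0], [271.6, 159.6], [283.4, 159.3]]
[[259.4, 153.9], [271.3, 153.6], [283.1, 153.2]]
[[259.2, 151.1], [271.1, 150.8], [283.0, 150.4]]
t 2.0 pos [0.4394 0.3006 0.0451] yaw -3.18 tilt 0.09 w 0.0684 F [-0.5  0.2  0.4] q6 0.59
shift [-0.1 -0.8 17.1] turn 0.0
```

View pics/side2c.png

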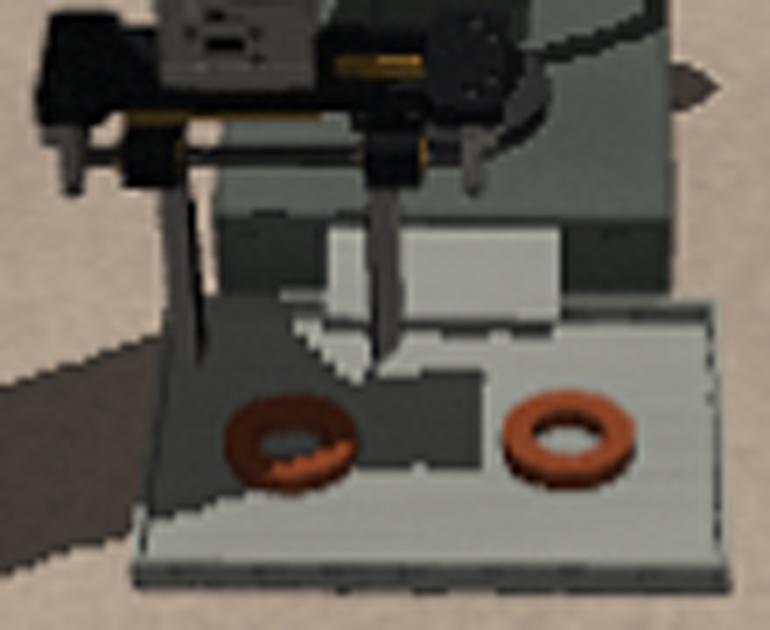

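Emit:
move_arm(
  rows=[
    [[0,-0.8,8,0],[0,-0.8,14,0],[0,-0.8,17,0],[0,-0.8,17,0]],
  ],
)

```text
t: 2.5
position: [0.4384, 0.3001, 0.0266]
orientation: [-2.283, -2.158, 0.001]
ft_force: [0.6, -0.1, -0.2]
gripper_width: 0.0678
```

```bash
python3 - <<'E'
from h import *
im=vision.capture('side')[:,:,::-1]; cv2.imwrite(f"pics/side3.png",im)
crop(im,230,100,110,90,7,f'pics/side3c.png')
E
python3 g.py .4386 .3005 .028 -3.2
```

```text
t 2.55 pos [0.4384 0.3002 0.0268] yaw -3.22 tilt 0.01 w 0.0682 F [-1.6 -0.1 -0.5] q6 0.59
shift [ 0.4  0.1 -1.2] turn -0.0
```

View pics/side3c.png

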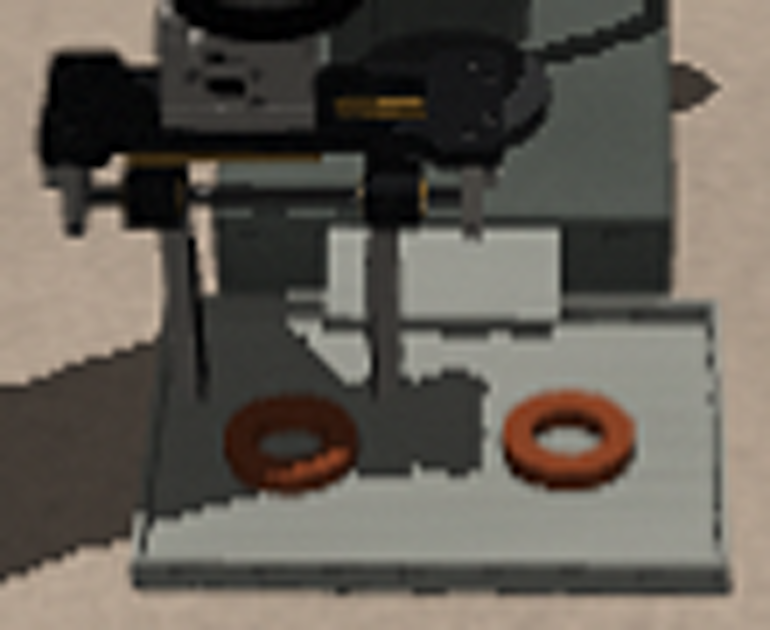

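Emit:
move_arm(
  rows=[
    [[0,0,1,0],[0,0,2,0],[0,0,3,0],[0,0,4,0]],
  ],
)

```text
t: 3.05
position: [0.4385, 0.3002, 0.0228]
orientation: [2.283, 2.158, 0.0]
ft_force: [-0.3, 0.3, -0.1]
gripper_width: 0.0683
```

No contact with the tip nominally below the tray floor, so the tips really are shorter than stated. Continuing down with force watch.

Emit:
move_arm(
  rows=[
    [[0,0,3,0],[0,0,6,0],[0,0,8,0],[0,0,10,0]],
  ],
)

```text
t: 3.55
position: [0.4384, 0.3001, 0.0127]
orientation: [-2.283, -2.158, 0.0]
ft_force: [-0.4, 0.4, -0.6]
gripper_width: 0.0682
```

```bash
python3 - <<'E'
from h import *
im=vision.capture('side')[:,:,::-1]; cv2.imwrite(f"pics/side4.png",im)
crop(im,230,100,110,90,7,f'pics/side4c.png')
E
python3 g.py .4386 .3005 .028 -3.2
```

```text
t 3.6 pos [0.4383 0.3001 0.0125] yaw -3.22 tilt 0.02 w 0.0677 F [-0.8 -0.4 -0.4] q6 0.59
shift [  0.4   0.2 -15.5] turn -0.0
```

View pics/side4c.png

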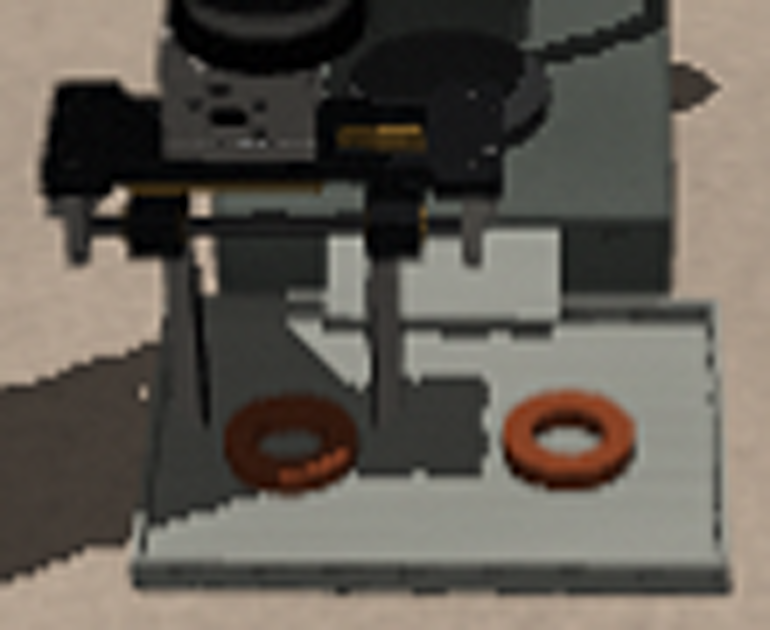

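Emit:
move_arm(
  rows=[
    [[0,0,2,0],[0,0,4,0],[0,0,5,0],[0,0,6,0]],
  ],
)

```text
t: 4.1
position: [0.4384, 0.3002, 0.0068]
orientation: [-2.283, -2.158, 0.0]
ft_force: [-0.1, -0.4, 0.0]
gripper_width: 0.0682
```

```bash
python3 - <<'E'
from h import *
print(proj('side',[(.4384,.3,z) for z in (.004,.01,.016)]))
im=vision.capture('side')[:,:,::-1]; cv2.imwrite(f"pics/side5.png",im)
crop(im,245,130,60,50,12,f'pics/side5c.png')
E
python3 g.py .4386 .3005 .028 -3.2
```

```text
[[271.55491693 164.95040144]
 [271.46574908 163.33378799]
 [271.3761889  161.70850799]]
t 4.15 pos [0.4384 0.3001 0.0067] yaw -3.22 tilt 0.01 w 0.0681 F [-1.3  0.1 -1.2] q6 0.59
shift [  0.4   0.2 -21.3] turn -0.0
```

View pics/side5c.png

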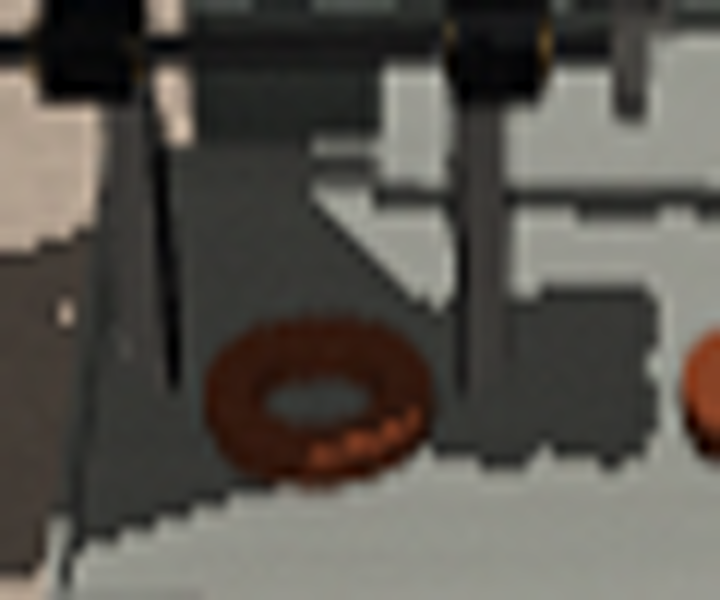

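Emit:
move_arm(
  rows=[
    [[0,0,2,0],[0,0,4,0],[0,0,5,0],[0,0,5,0]],
  ],
)

```text
t: 4.65
position: [0.4384, 0.3001, 0.0018]
orientation: [-2.283, -2.158, 0.0]
ft_force: [0.4, 0.4, 0.1]
gripper_width: 0.0684
```

Emit:
move_arm(
  rows=[
    [[0,0,1,0],[0,0,2,0],[0,0,2,0]],
  ],
)

```text
t: 5.03
position: [0.4384, 0.3001, -0.0002]
orientation: [-2.283, -2.158, 0.0]
ft_force: [0.3, 0.1, -0.3]
gripper_width: 0.0682
```

Emit:
move_arm(
  rows=[
    [[0,0,0,0],[0,0,0,0],[0,0,0,0],[0,0,0,0]],
  ],
  claw=1,
  squeeze=15,
)

```text
t: 5.52
position: [0.4385, 0.3002, -0.0001]
orientation: [2.283, 2.158, 0.0]
ft_force: [-1.0, -1.2, 1.1]
gripper_width: 0.0549
```

```bash
python3 - <<'E'
from h import *
im=vision.capture('side')[:,:,::-1]; cv2.imwrite(f"pics/side6.png",im)
crop(im,245,130,60,50,12,f'pics/side6c.png')
E
python3 g.py .4386 .3005 .028 -3.2
```

```text
t 5.58 pos [ 4.385e-01  3.002e-01 -1.000e-04] yaw -3.22 tilt 0.0 w 0.0545 F [-0.4  0.2  0.6] q6 0.59
shift [  0.4   0.1 -28.1] turn -0.0
```

View pics/side6c.png

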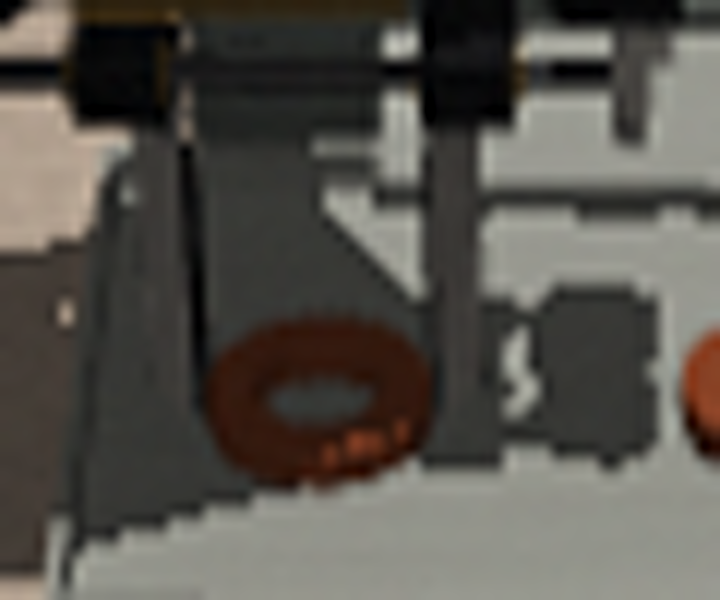

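Emit:
move_arm(
  rows=[
    [[0,0,0,0],[0,0,0,0]],
  ],
)

```text
t: 5.82
position: [0.4385, 0.3002, -0.0001]
orientation: [-2.283, -2.158, -0.0]
ft_force: [0.1, -0.5, 0.4]
gripper_width: 0.0547
```

```bash
python3 - <<'E'
from h import *
im=vision.capture('top')[:,:,::-1]; cv2.imwrite(f"pics/top6.png",im)
crop(im,120,180,100,115,5,f'pics/top6c.png')
E
python3 g.py .4386 .3005 .028 -3.2
```

```text
t 5.88 pos [ 4.385e-01  3.002e-01 -1.000e-04] yaw -3.22 tilt 0.0 w 0.055 F [-0.5  0.1  1.2] q6 0.59
shift [  0.3   0.1 -28.1] turn -0.0
```

View pics/top6c.png

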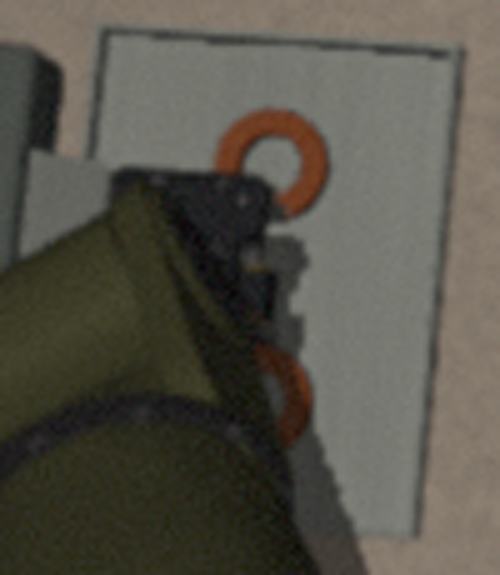

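Emit:
move_arm(
  rows=[
    [[0,0,-10,0],[0,0,-40,0],[0,0,-80,0],[0,0,-90,0],[0,0,-90,0]],
  ],
)

```text
t: 6.5
position: [0.4385, 0.3002, 0.09]
orientation: [2.283, 2.158, 0.001]
ft_force: [0.1, -0.3, -1.4]
gripper_width: 0.0548
```

```bash
python3 - <<'E'
from h import *
im=vision.capture('side')[:,:,::-1]; cv2.imwrite(f"pics/side7.png",im)
crop(im,230,90,110,90,7,f'pics/side7c.png')
E
python3 g.py .5374 -.0181 .10 -3.2
```

```text
t 6.55 pos [0.4381 0.2999 0.0891] yaw -3.22 tilt 0.05 w 0.0541 F [-0.8  0.1 -1.1] q6 0.59
shift [-311.9  117.   -10.8] turn -0.0
```

View pics/side7c.png

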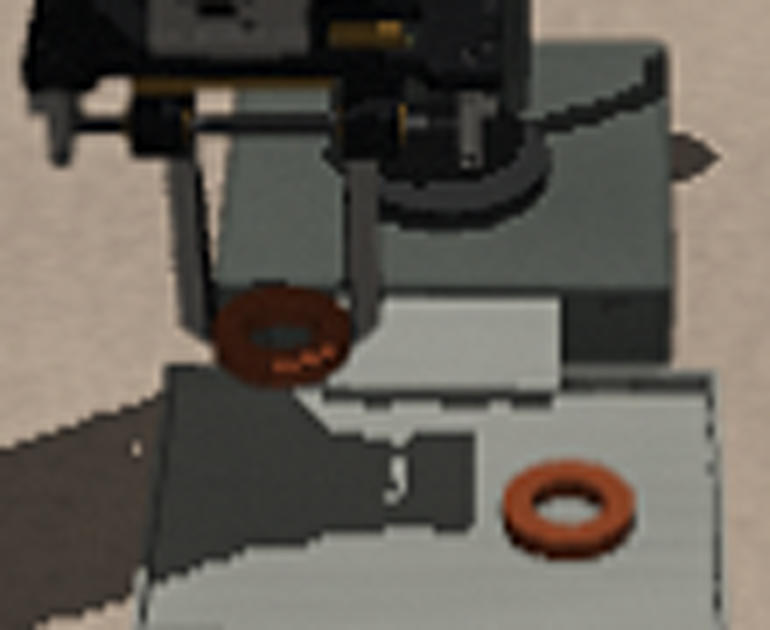

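Emit:
move_arm(
  rows=[
    [[-58,22,-10,0],[-116,44,-10,0],[-174,66,-10,0],[-232,88,-10,0],[-270,104,-10,0]],
  ],
)

```text
t: 7.18
position: [0.5269, 0.0222, 0.0983]
orientation: [-2.283, -2.155, 0.003]
ft_force: [-0.3, 0.0, -0.1]
gripper_width: 0.0547
```

```bash
python3 g.py .5374 -.0181 .10 -3.2
```

```text
t 7.17 pos [0.5269 0.0222 0.0983] yaw -3.31 tilt 0.13 w 0.0547 F [-0.3  0.  -0.1] q6 0.03
shift [-39.7  12.8  -1.7] turn -0.1
```

Emit:
move_arm(
  rows=[
    [[-21,7,0,0],[-42,13,5,0],[-42,13,10,0],[-42,13,10,0]],
  ],
)

```text
t: 7.68
position: [0.537, -0.0173, 0.0886]
orientation: [-2.282, -2.157, 0.002]
ft_force: [0.3, -0.3, -1.0]
gripper_width: 0.0551
```

```bash
python3 - <<'E'
from h import *
for n in('top','side'):
    im=vision.capture(n)[:,:,::-1]; cv2.imwrite(f"pics/{n}8.png",im)
    crop(im,*((250,160,100,100,6) if n=='top' else (255,165,110,105,6)),f'pics/{n}8c.png')
E
python3 g.py .5374 -.0181 .09 -3.2
```

```text
t 7.78 pos [ 0.5375 -0.0172  0.0895] yaw -3.17 tilt 0.04 w 0.0547 F [-0.5 -0.1 -0.2] q6 -0.04
shift [-0.9 -0.  -0.5] turn 0.0
```

View pics/side8c.png

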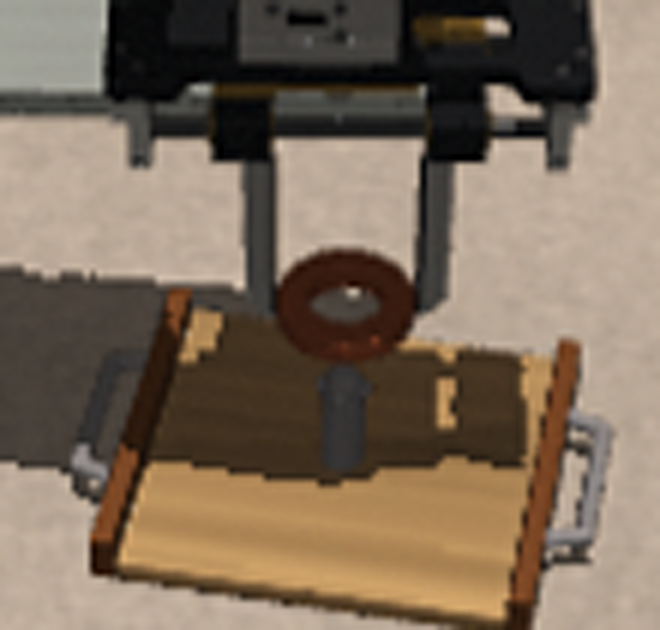

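View pics/top8c.png

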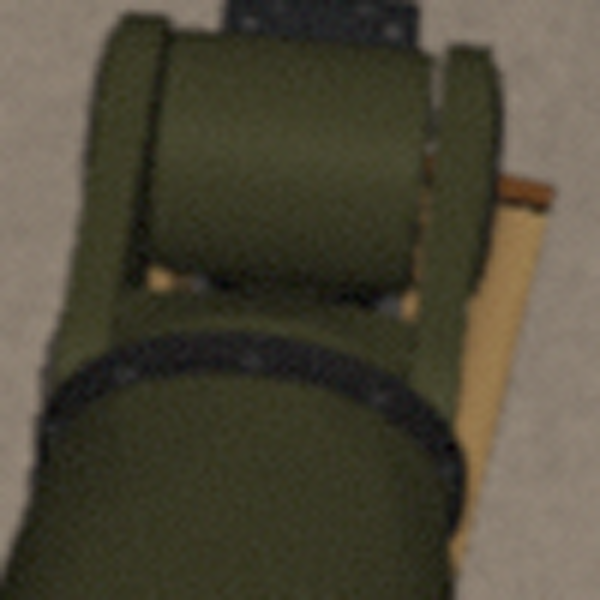

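```bash
python3 - <<'E'
from h import *
s=cv2.imread('pics/side8.png')
uv,a=blob(s,(298,203,30,26),lambda c:c[...,2]-c[...,0]>20); print(uv,a)
for z0 in(.088,.092,.094,.096): print(z0,fitcyl([('side',uv)],.028,z0,z0+.012,[.53,-.02])[0], sil('side',[.537,-.018],.028,z0,z0+.012))
E
```

```text
[312.36666667 216.00757576] 660
0.088 [ 0.53766417 -0.01189785] (array([312.24606666, 217.7985235 ]), 386.8600530461408)
0.092 [ 0.53736899 -0.01600767] (array([312.26336554, 216.59589285]), 388.11574760684744)
0.094 [ 0.53722139 -0.01806258] (array([312.27204624, 215.99253085]), 388.74495797324926)
0.096 [ 0.5370738  -0.02011748] (array([312.28074659, 215.38780254]), 389.37480395217426)
```

The held ring fits bottom z = 0.094 directly over the post (0.537, −0.018). Lowering.

Emit:
move_arm(
  rows=[
    [[-0.9,0,15,0],[-0.9,0,30,0],[-0.9,0,42,0],[-0.9,0,52,0],[-0.9,0,55,0]],
  ],
)

```text
t: 8.4
position: [0.5374, -0.0188, 0.034]
orientation: [-2.282, -2.158, 0.001]
ft_force: [-1.4, 0.5, 0.3]
gripper_width: 0.055
```

```bash
python3 - <<'E'
from h import *
for n in('side',):
    im=vision.capture(n)[:,:,::-1]; cv2.imwrite(f"pics/{n}9.png",im)
    crop(im,*((250,160,100,100,6) if n=='top' else (255,165,110,105,6)),f'pics/{n}9c.png')
E
python3 g.py .5374 -.0181 .0085 -3.2
```

```text
t 8.45 pos [ 0.5375 -0.0188  0.0342] yaw -3.22 tilt 0.04 w 0.0547 F [-0.4  0.1 -0.8] q6 -0.05
shift [ 0.7 -0.1 25.7] turn -0.0
```

View pics/side9c.png

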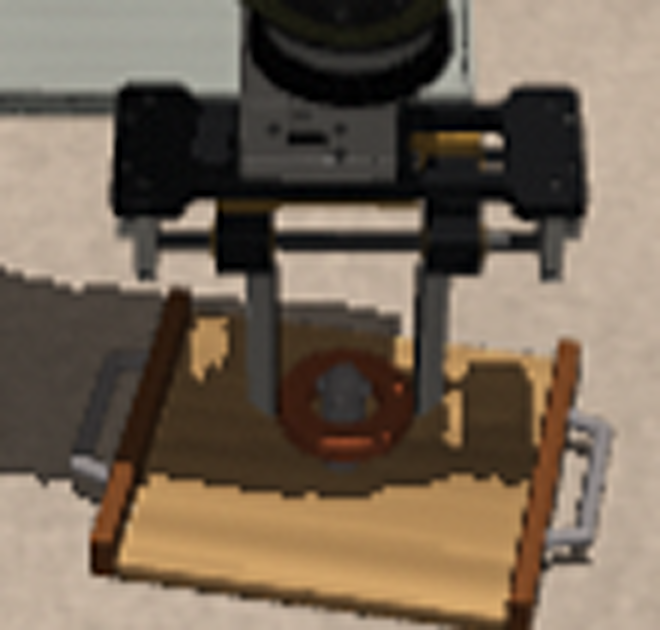

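The ring is threaded on the post, no contact force. Down 25 mm more, then release.

Emit:
move_arm(
  rows=[
    [[0,0,10,0],[0,0,18,0],[0,0,22,0],[0,0,24,0],[0,0,25,0]],
  ],
)

```text
t: 9.07
position: [0.5378, -0.0188, 0.0099]
orientation: [2.283, 2.158, 0.0]
ft_force: [-0.2, 0.3, -0.8]
gripper_width: 0.0549
```

```bash
python3 g.py .5374 -.0181 .0085 -3.2
```

```text
t 9.07 pos [ 0.5378 -0.0188  0.0099] yaw -3.22 tilt 0.01 w 0.0549 F [-0.2  0.3 -0.8] q6 -0.05
shift [ 0.7 -0.4  1.4] turn -0.0
```

Emit:
move_arm(
  rows=[
    [[0,0,1,0],[0,0,1.5,0],[0,0,1.5,0]],
  ],
)

```text
t: 9.45
position: [0.5377, -0.0188, 0.0084]
orientation: [2.283, 2.158, 0.0]
ft_force: [-0.4, 0.5, -0.5]
gripper_width: 0.055
```

Emit:
move_arm(
  rows=[
    [[0,0,0,0],[0,0,0,0],[0,0,-10,0],[0,0,-60,0],[0,0,-100,0]],
  ],
  claw=-0.45,
)

```text
t: 10.07
position: [0.5379, -0.0188, 0.1107]
orientation: [2.282, 2.158, 0.001]
ft_force: [0.4, -0.9, -0.3]
gripper_width: 0.0683
```

```bash
python3 - <<'E'
from h import *
for n in('side',):
    im=vision.capture(n)[:,:,::-1]; cv2.imwrite(f"pics/{n}10.png",im)
    crop(im,*((250,160,100,100,6) if n=='top' else (255,165,110,105,6)),f'pics/{n}10c.png')
E
python3 g.py .5543 .2975 .10 -3.2
```

```text
t 10.12 pos [ 0.54   -0.019   0.1159] yaw -3.21 tilt 0.46 w 0.0683 F [1.1 0.2 5.9] q6 -0.05
shift [316.8  -3.5  15.7] turn -0.0
```

View pics/side10c.png

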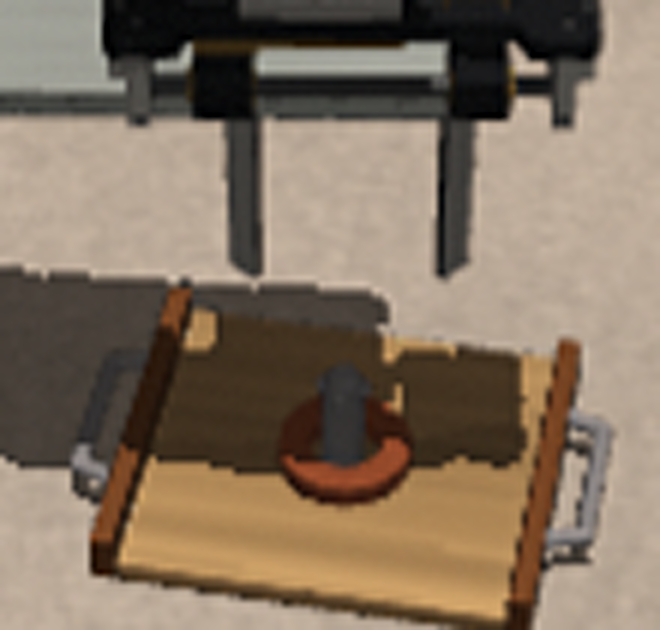

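Ring 1 lies flat around the post (ring centre near (345,445) in the crop). Now ring A.

Emit:
move_arm(
  rows=[
    [[60,0,0,0],[120,0,0,0],[180,-1,4,0],[240,-1,8,0],[300,-1,8,0]],
  ],
)

```text
t: 10.75
position: [0.5533, 0.2827, 0.1007]
orientation: [2.283, 2.158, 0.0]
ft_force: [1.3, 0.2, 0.4]
gripper_width: 0.0683
```

Emit:
move_arm(
  rows=[
    [[17,0,15,0],[17,0,35,0],[17,0,45,0],[17,0,45,0]],
  ],
)

```text
t: 11.25
position: [0.5544, 0.2962, 0.0545]
orientation: [-2.284, -2.156, 0.003]
ft_force: [-0.4, 0.2, 0.7]
gripper_width: 0.0678
```

```bash
python3 - <<'E'
from h import *
im=vision.capture('side')[:,:,::-1]; cv2.imwrite(f"pics/side11.png",im)
crop(im,260,100,110,90,7,f'pics/side11c.png')
E
python3 g.py .5543 .2975 .000 -3.2
```

```text
t 11.3 pos [0.5548 0.2966 0.0554] yaw -3.3 tilt 0.02 w 0.0684 F [-0.   0.1  0.6] q6 0.49
shift [ 0.9 -0.5 55.4] turn -0.1
```

View pics/side11c.png

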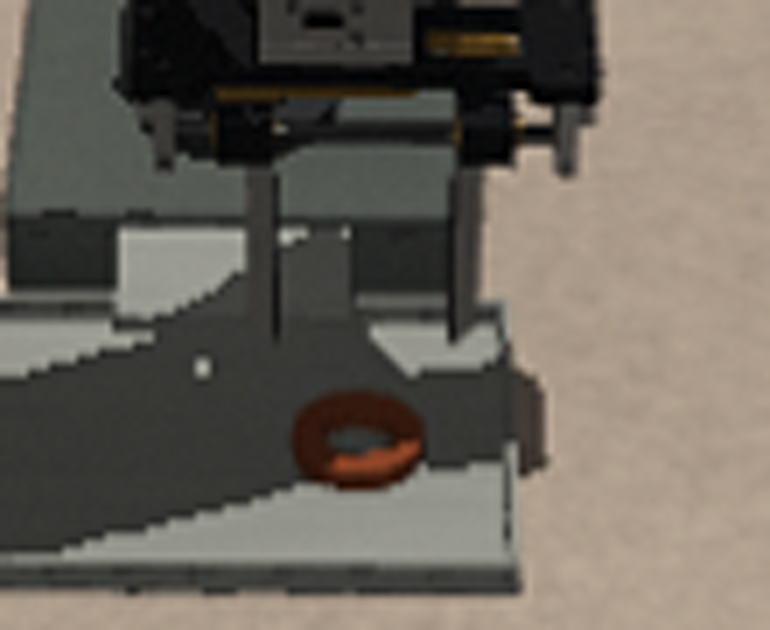

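Emit:
move_arm(
  rows=[
    [[1,-1.5,20,0],[1,-1.5,40,0],[1,-1.5,50,0],[1,-1.5,54,0],[1,-1.5,55,0]],
  ],
)

```text
t: 11.92
position: [0.5532, 0.2989, 0.0004]
orientation: [2.283, 2.158, 0.0]
ft_force: [0.3, 0.4, 0.5]
gripper_width: 0.0682
```

Emit:
move_arm(
  rows=[
    [[0,0,0,0],[0,0,0,0],[0,0,0,0],[0,0,0,0],[0,0,0,0]],
  ],
  claw=1,
)

```text
t: 12.55
position: [0.5533, 0.2989, 0.0008]
orientation: [2.283, 2.158, 0.001]
ft_force: [-0.6, 0.3, 4.8]
gripper_width: 0.0554
```

```bash
python3 - <<'E'
from h import *
im=vision.capture('side')[:,:,::-1]; cv2.imwrite(f"pics/side12.png",im)
crop(im,260,100,110,90,7,f'pics/side12c.png')
E
python3 g.py .5543 .2975 .000 -3.2
```

```text
t 12.6 pos [0.5533 0.2989 0.0008] yaw -3.22 tilt 0.04 w 0.0554 F [ 0.8 -0.4  5.4] q6 0.49
shift [-1.4  1.1  0.8] turn -0.0
```

View pics/side12c.png

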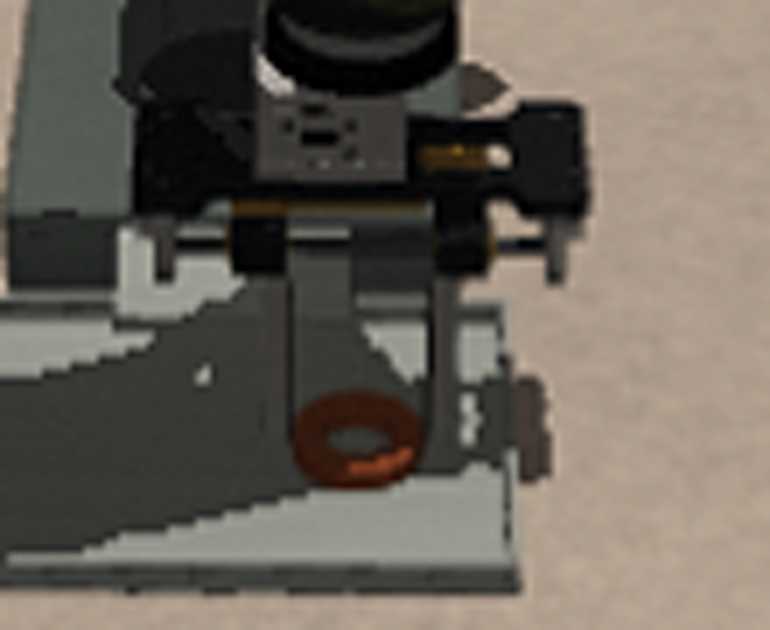

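Emit:
move_arm(
  rows=[
    [[0,0,-5,0],[0,0,-30,0],[0,0,-70,0],[0,0,-95,0],[0,0,-95,0]],
  ],
)

```text
t: 13.22
position: [0.5537, 0.2991, 0.0971]
orientation: [2.282, 2.158, 0.004]
ft_force: [0.5, 0.6, -1.2]
gripper_width: 0.0551
```

```bash
python3 - <<'E'
from h import *
im=vision.capture('side')[:,:,::-1]; cv2.imwrite(f"pics/side13.png",im)
crop(im,260,80,110,90,7,f'pics/side13c.png')
E
python3 g.py .5374 -.0181 .10 -3.2
```

```text
t 13.28 pos [0.553  0.2988 0.0953] yaw -3.22 tilt 0.02 w 0.0552 F [ 0.1  0.3 -1.1] q6 0.49
shift [-317.2    2.2   -4.8] turn -0.0
```

View pics/side13c.png

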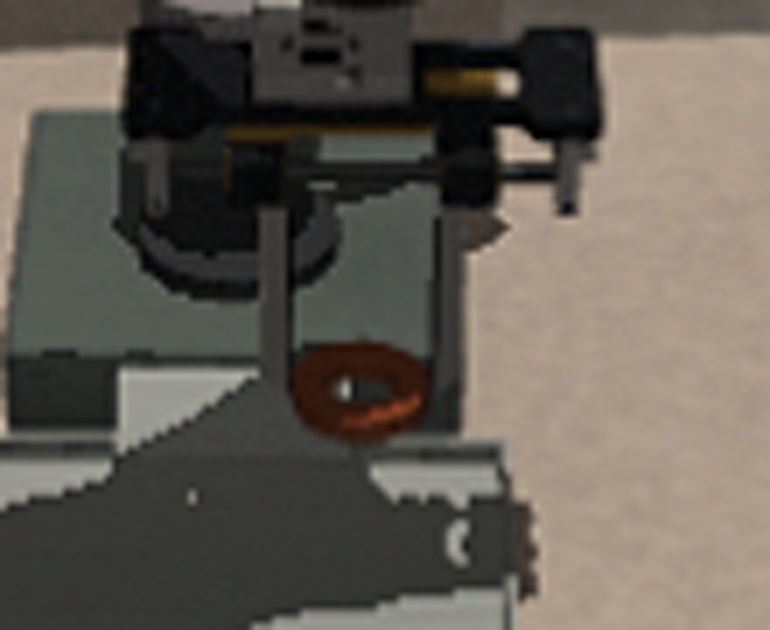

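```bash
python3 - <<'E'
from h import *
s=cv2.imread('pics/side13.png')
uv,a=blob(s,(298,125,28,20),lambda c:c[...,2]-c[...,0]>20); print(uv,a)
for z0 in(.094,.098,.1): print(z0,fitcyl([('side',uv)],.028,z0,z0+.012,[.55,.3])[0])
E
```

```text
[311.         135.36842105] 228
0.094 [0.5534016  0.30744836]
0.098 [0.55303241 0.30185009]
0.1 [0.5528478  0.29905095]
```

Emit:
move_arm(
  rows=[
    [[-60,0,-5,0],[-120,1,-5,0],[-180,1,-5,0],[-240,2,-5,0],[-290,2,-5,0]],
  ],
)

```text
t: 13.9
position: [0.5376, 0.0071, 0.0988]
orientation: [-2.282, -2.156, 0.003]
ft_force: [0.5, 1.2, -0.4]
gripper_width: 0.0554
```

Emit:
move_arm(
  rows=[
    [[-20,0,0,0],[-28,0,5,0],[-28,0,5,0],[-28,0,5,0]],
  ],
)

```text
t: 14.4
position: [0.5372, -0.0177, 0.0951]
orientation: [-2.281, -2.159, 0.0]
ft_force: [-0.0, -0.3, -0.2]
gripper_width: 0.0551
```

```bash
python3 - <<'E'
from h import *
im=vision.capture('side')[:,:,::-1]; cv2.imwrite(f"pics/side14.png",im)
crop(im,255,165,110,105,6,f'pics/side14c.png')
s=im
uv,a=blob(s,(298,203,30,24),lambda c:c[...,2]-c[...,0]>20); print(uv,a)
for z0 in(.094,.098,.1): print(z0,fitcyl([('side',uv)],.028,z0,z0+.012,[.55,.3])[0])
E
python3 g.py .5374 -.0181 .10 -3.2
```

```text
[312.47833066 215.17656501] 623
0.094 [ 0.5376614  -0.01524302]
0.098 [ 0.53736421 -0.01936572]
0.1 [ 0.5372156  -0.02142705]
t 14.45 pos [ 0.5373 -0.0177  0.0952] yaw -3.14 tilt 0.01 w 0.0549 F [ 0.4  0.2 -1. ] q6 -0.05
shift [-0.4  0.2 -4.8] turn 0.1
```

View pics/side14c.png

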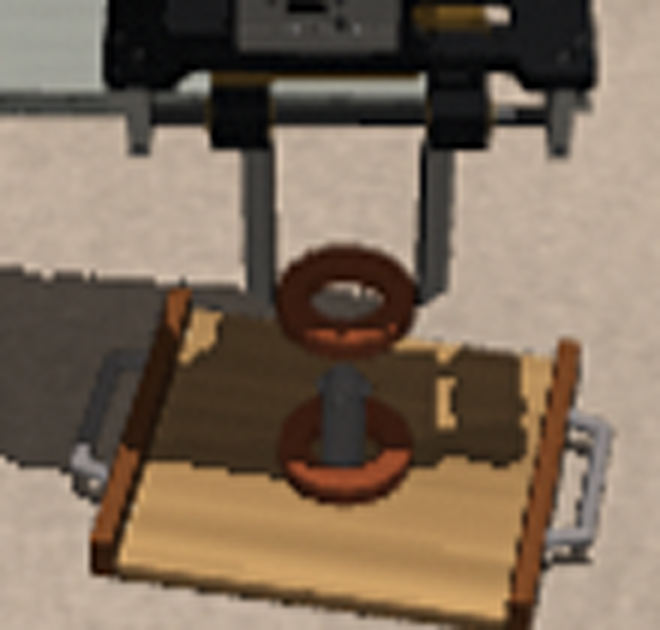

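Emit:
move_arm(
  rows=[
    [[0,0,20,0],[0,0,40,0],[0,0,55,0],[0,0,65,0],[0,0,70,0]],
  ],
)

```text
t: 15.08
position: [0.5372, -0.0186, 0.025]
orientation: [-2.283, -2.158, 0.0]
ft_force: [0.1, -0.3, -0.5]
gripper_width: 0.0549
```

Emit:
move_arm(
  rows=[
    [[0,0,1,0],[0,0,2,0],[0,0,3,0],[0,0,3,0]],
  ],
)

```text
t: 15.58
position: [0.5373, -0.0188, 0.0225]
orientation: [2.283, 2.158, 0.0]
ft_force: [0.1, 0.1, -0.0]
gripper_width: 0.055
```

```bash
python3 - <<'E'
from h import *
im=vision.capture('side')[:,:,::-1]; cv2.imwrite(f"pics/side15.png",im)
crop(im,255,165,110,105,6,f'pics/side15c.png')
E
python3 g.py .5374 -.0181 .10 -3.2
```

```text
t 15.62 pos [ 0.5373 -0.0188  0.0225] yaw -3.22 tilt 0.01 w 0.0546 F [0.  0.6 0. ] q6 -0.05
shift [  0.7   0.1 -77.5] turn -0.0
```

View pics/side15c.png

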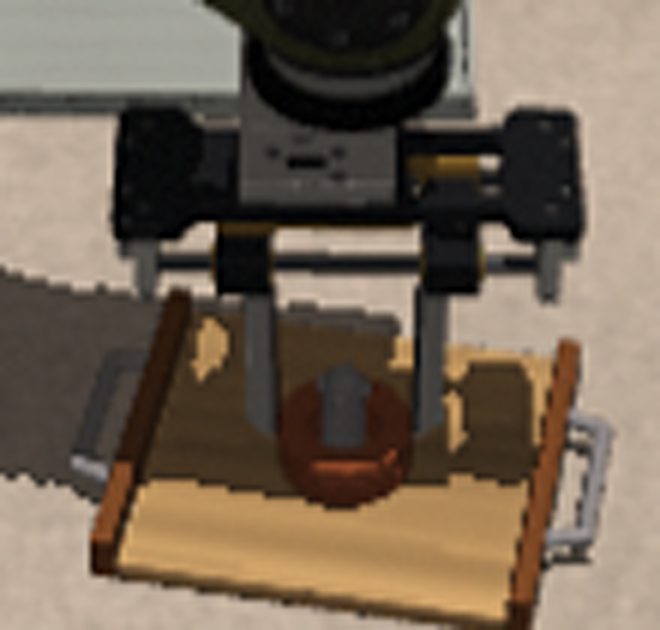

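Emit:
move_arm(
  rows=[
    [[0,0,1.5,0],[0,0,1.5,0]],
  ],
)

```text
t: 15.88
position: [0.5373, -0.0188, 0.0208]
orientation: [2.283, 2.158, 0.0]
ft_force: [0.8, -0.4, -0.2]
gripper_width: 0.0555
```

Emit:
move_arm(
  rows=[
    [[0,0,0,0],[0,0,0,0],[0,0,-5,0],[0,0,-40,0],[0,0,-80,0]],
  ],
  claw=-0.45,
)

```text
t: 16.5
position: [0.5368, -0.0188, 0.1018]
orientation: [-2.282, -2.158, 0.001]
ft_force: [-0.5, 0.0, 0.4]
gripper_width: 0.0681
```

```bash
python3 - <<'E'
from h import *
im=vision.capture('side')[:,:,::-1]; cv2.imwrite(f"pics/side16.png",im)
crop(im,255,165,110,105,6,f'pics/side16c.png')
E
python3 g.py .4531 -.2125 .10 -3.2
```

```text
t 16.55 pos [ 0.5392 -0.019   0.1075] yaw -3.21 tilt 0.38 w 0.0677 F [ 0.8 -0.2  5.5] q6 -0.05
shift [-198.1  -75.2    7. ] turn -0.0
```

View pics/side16c.png

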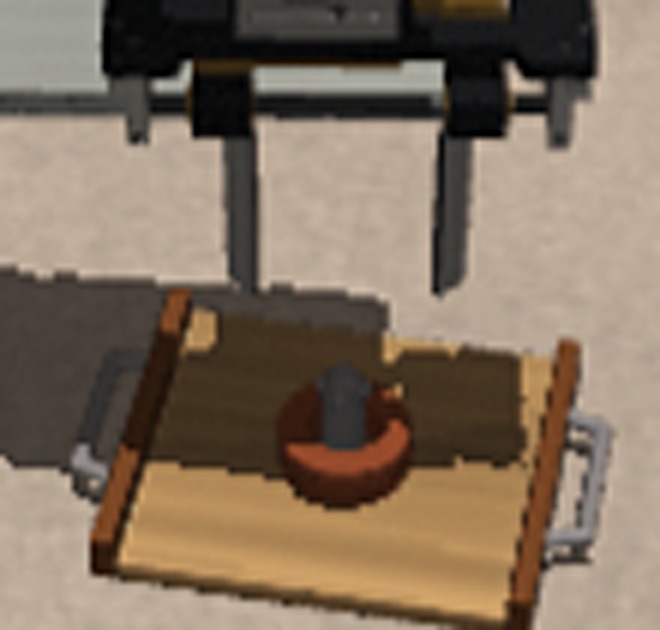

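Both rings are stacked flat around the post. Now the cap.

Emit:
move_arm(
  rows=[
    [[-50,-18,0,0],[-100,-37,0,0],[-150,-55,0,0],[-198,-73,0,0],[-198,-73,0,0]],
  ],
)

```text
t: 17.18
position: [0.4522, -0.2148, 0.1011]
orientation: [2.287, 2.153, -0.0]
ft_force: [0.3, 0.1, 0.7]
gripper_width: 0.0682
```

Emit:
move_arm(
  rows=[
    [[0,0,20,0],[0,0,40,0],[0,0,50,0],[0,0,50,0]],
  ],
)

```text
t: 17.68
position: [0.4533, -0.2118, 0.0507]
orientation: [-2.282, -2.158, 0.0]
ft_force: [-0.3, 0.6, 0.2]
gripper_width: 0.0684
```

```bash
python3 - <<'E'
from h import *
im=vision.capture('side')[:,:,::-1]; cv2.imwrite(f"pics/side17.png",im)
crop(im,225,220,120,110,6,f'pics/side17c.png')
E
python3 g.py .4531 -.2125 .000 -3.2
```

```text
t 17.73 pos [ 0.4535 -0.2121  0.0512] yaw -3.19 tilt 0.01 w 0.0681 F [ 0.7 -0.3  0.4] q6 -0.46
shift [-0.4 -0.4 51.2] turn 0.0
```

View pics/side17c.png

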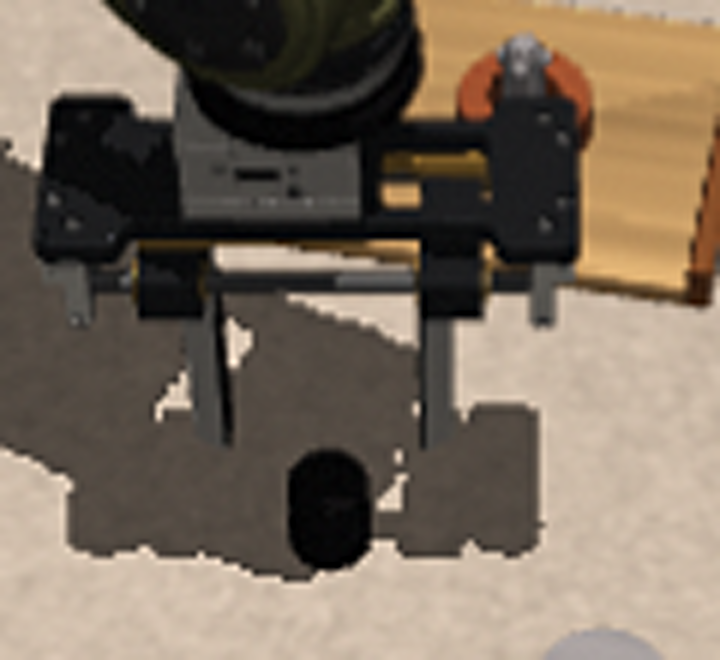

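Emit:
move_arm(
  rows=[
    [[0,0,20,0],[0,0,36,0],[0,0,46,0],[0,0,50,0],[0,0,50,0]],
  ],
)

```text
t: 18.35
position: [0.4533, -0.2124, 0.0009]
orientation: [2.283, 2.158, 0.0]
ft_force: [-0.5, 1.1, -0.6]
gripper_width: 0.0681
```

Emit:
move_arm(
  rows=[
    [[0,0,0,0],[0,0,0,0],[0,0,0,0],[0,0,0,0],[0,0,0,0]],
  ],
  claw=1,
  squeeze=45,
)

```text
t: 18.98
position: [0.4532, -0.2124, 0.0009]
orientation: [2.283, 2.158, 0.0]
ft_force: [-0.7, 0.1, 0.9]
gripper_width: 0.0293
```

```bash
python3 - <<'E'
from h import *
im=vision.capture('side')[:,:,::-1]; cv2.imwrite(f"pics/side18.png",im)
crop(im,225,220,120,110,6,f'pics/side18c.png')
E
python3 g.py .4531 -.2125 .000 -3.2
```

```text
t 19.02 pos [ 0.4533 -0.2124  0.0009] yaw -3.22 tilt 0.01 w 0.0292 F [-0.2  0.   1.6] q6 -0.46
shift [-0.1 -0.1  0.9] turn -0.0
```

View pics/side18c.png

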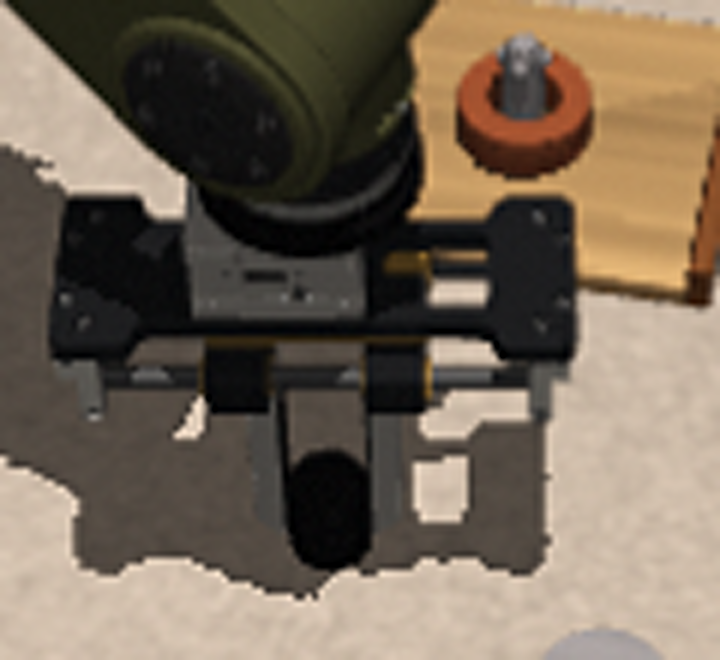

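Emit:
move_arm(
  rows=[
    [[0,0,-10,0],[0,0,-40,0],[0,0,-80,0],[0,0,-95,0],[0,0,-95,0]],
  ],
)

```text
t: 19.65
position: [0.4535, -0.2125, 0.0963]
orientation: [2.282, 2.157, 0.001]
ft_force: [0.6, -0.3, -0.4]
gripper_width: 0.0295
```

```bash
python3 - <<'E'
from h import *
im=vision.capture('side')[:,:,::-1]; cv2.imwrite(f"pics/side19.png",im)
crop(im,225,180,120,110,6,f'pics/side19c.png')
im=vision.capture('top')[:,:,::-1]; cv2.imwrite(f"pics/top19.png",im)
crop(im,285,200,40,36,16,f'pics/top19c.png')
s=cv2.imread('pics/side18.png'); crop(s,298,220,30,30,20,'pics/side18p.png')
E
python3 g.py .5374 -.0181 .095 -3.2
```

```text
t 19.75 pos [ 0.4527 -0.2121  0.0947] yaw -3.22 tilt 0.09 w 0.0291 F [-0.   0.5  0.3] q6 -0.46
shift [198.5  73.7  -0.3] turn -0.0
```

View pics/side19c.png

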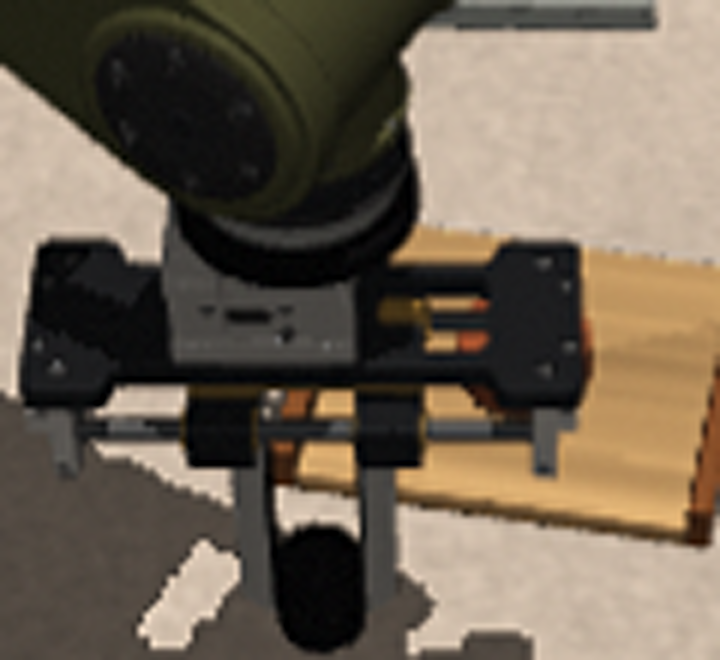

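View pics/top19c.png

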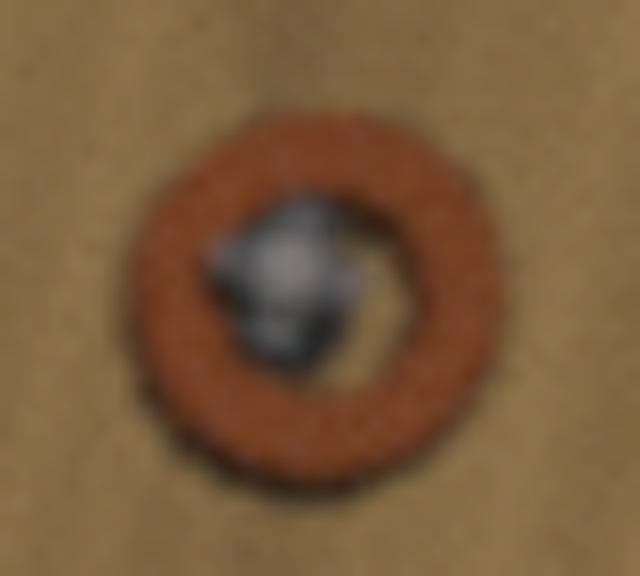

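View pics/side18p.png

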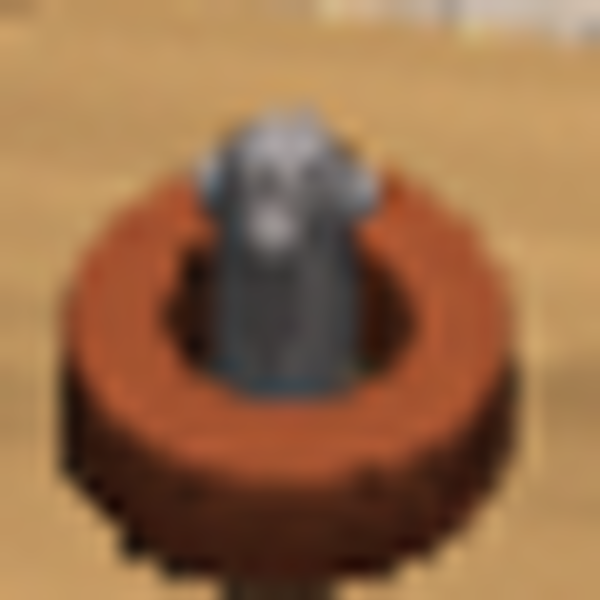

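```bash
python3 - <<'E'
from h import *
for n,uv,z in(('top',(302.4,216.6),.0535),('top',(302.8,216.5),.061),('side',(311.9,228.6),.0535),('side',(312.0,225.8),.061)): print(n,z,onz(n,uv,z).round(4))
t=cv2.imread('pics/top19.png'); red=lambda c:c[...,2]-c[...,0]>58
uv,a=blob(t,(285,200,40,36),red); print(uv,a,fitcyl([('top',uv)],.028,.024,.036,[.54,-.02])[0], sil('top',[.537,-.018],.028,.024,.036)[1])
s=cv2.imread('pics/side18.png')
m=lambda c:(c[...,2]-c[...,0]>75)&(c[...,2]>130)
x,y,w,h=298,220,30,30;c=s[y:y+h,x:x+w].astype(int);k=m(c).astype(np.uint8);yy,xx=np.nonzero(k);e=cv2.fitEllipse(cv2.convexHull(np.stack([xx,yy],1).astype(np.int32)));print(e)
print('side ring top', onz('side',(x+e[0][0],y+e[0][1]),.036))
# held cap
s=cv2.imread('pics/side19.png'); dk=lambda c:c.max(2)<40
uv,a=blob(s,(271,266,16,24),dk); print(uv,a)
for z0 in (.092,.094,.096): print(z0,fitcyl([('side',uv)],.015,z0,z0+.036,[.45,-.21])[0],sil('side',[.453,-.212],.015,z0,z0+.036))
E
```

```text
top 0.0535 [ 0.5383 -0.0164  0.0535]
top 0.061 [ 0.5373 -0.0175  0.061 ]
side 0.0535 [ 0.5368 -0.0147  0.0535]
side 0.061 [ 0.5371 -0.0125  0.061 ]
[304.53774929 217.78632479] 1404 [ 0.53936264 -0.02097431] 449.8791852055583
((11.524198532104492, 14.9003267288208), (30.444555282592773, 75.30894470214844), 92.38710021972656)
side ring top [ 0.53082217 -0.01890466  0.036     ]
[278.07420495 277.55477032] 283
0.092 [ 0.45297184 -0.210689  ] (array([278.09854516, 278.03786033]), 279.37058307928964)
0.094 [ 0.45301732 -0.21232491] (array([278.06323377, 277.43507998]), 280.1934727691114)
0.096 [ 0.45306281 -0.21396082] (array([278.02783679, 276.83070328]), 281.0196603559889)
```

Emit:
move_arm(
  rows=[
    [[50,18,0,0],[100,36,0,0],[150,54,0,0],[200,72.4,0,0],[200,72.4,0,0]],
  ],
)

```text
t: 20.38
position: [0.5367, -0.014, 0.0941]
orientation: [-2.277, -2.161, 0.002]
ft_force: [-0.4, -0.4, -0.5]
gripper_width: 0.029
```

Emit:
move_arm(
  rows=[
    [[0,0,10,0],[0,0,20,0],[0,0,25,0],[0,0,25,0]],
  ],
)

```text
t: 20.88
position: [0.5364, -0.0173, 0.0704]
orientation: [-2.283, -2.157, 0.001]
ft_force: [-0.6, 0.1, -0.8]
gripper_width: 0.0294
```

```bash
python3 - <<'E'
from h import *
im=vision.capture('side')[:,:,::-1]; cv2.imwrite(f"pics/side20.png",im)
crop(im,290,195,45,55,12,f'pics/side20c.png')
s=im; dk=lambda c:c.max(2)<40
E
python3 g.py .5368 -.0168 .061 -3.2
```

```text
t 20.93 pos [ 0.5366 -0.0171  0.0708] yaw -3.25 tilt 0.01 w 0.0295 F [-0.   0.3 -1.8] q6 -0.04
shift [0.3 0.1 9.8] turn -0.1
```

View pics/side20c.png

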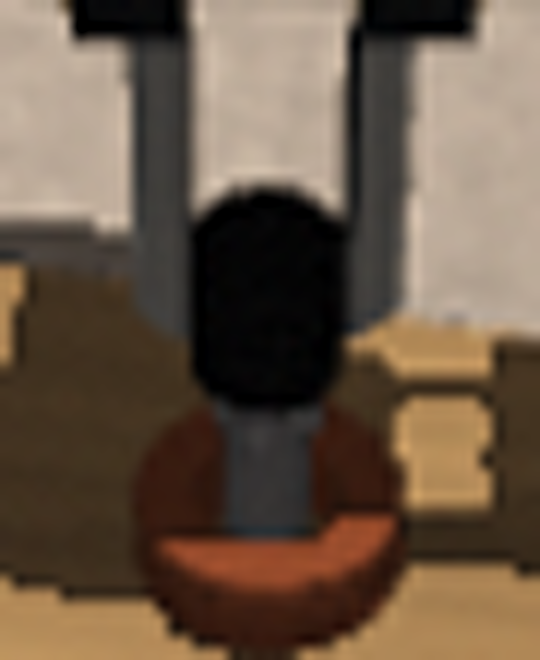

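```bash
python3 - <<'E'
from h import *
s=cv2.imread('pics/side20.png'); 
uv,a=blob(s,(302,208,22,24),lambda c:c.max(2)<38); print(uv,a)
for z0 in (.068,.07,.072): print(z0,fitcyl([('side',uv)],.015,z0,z0+.036,[.53,-.02])[0],sil('side',[.5366,-.017],.015,z0,z0+.036))
E
```

```text
[311.8744186  219.89302326] 215
0.068 [ 0.53621316 -0.01751463] (array([312.02250794, 219.73677422]), 220.2547008052934)
0.07 [ 0.53606996 -0.01954094] (array([312.0308524, 219.1412289]), 220.80632431292906)
0.072 [ 0.53592678 -0.02156725] (array([312.03921379, 218.54433939]), 221.3596158993896)
```

Emit:
move_arm(
  rows=[
    [[1.5,0.3,3,0],[1.5,0.3,6,0],[1.5,0.3,8,0],[1.5,0.3,10,0],[1.5,0.3,10,0]],
  ],
)

```text
t: 21.55
position: [0.537, -0.0153, 0.0607]
orientation: [-2.283, -2.158, 0.0]
ft_force: [0.2, 0.0, -0.4]
gripper_width: 0.0292
```

Emit:
move_arm(
  rows=[
    [[0,0,1,0],[0,0,2,0],[0,0,2,0]],
  ],
)

```text
t: 21.92
position: [0.5371, -0.0153, 0.0588]
orientation: [-2.283, -2.158, 0.0]
ft_force: [-0.9, -0.8, -1.3]
gripper_width: 0.029
```

Emit:
move_arm(
  rows=[
    [[0,0,0.5,0],[0,0,1,0],[0,0,1,0]],
  ],
)

```text
t: 22.3
position: [0.5371, -0.0153, 0.0578]
orientation: [2.283, 2.158, -0.0]
ft_force: [1.1, -0.6, -0.0]
gripper_width: 0.0293
```

Emit:
move_arm(
  rows=[
    [[0,0,0.5,0],[0,0,1,0],[0,0,1,0]],
  ],
)

```text
t: 22.68
position: [0.5371, -0.0153, 0.0569]
orientation: [2.283, 2.158, 0.0]
ft_force: [-1.0, -0.3, 0.3]
gripper_width: 0.0292
```

Emit:
move_arm(
  rows=[
    [[0,0,0.5,0],[0,0,1,0],[0,0,1,0]],
  ],
)

```text
t: 23.05
position: [0.5372, -0.0153, 0.056]
orientation: [2.283, 2.158, 0.0]
ft_force: [-0.7, -0.3, 4.5]
gripper_width: 0.0293
```

Emit:
move_arm(
  rows=[
    [[0,0,0.5,0],[0,0,1,0],[0,0,1,0]],
  ],
)

```text
t: 23.42
position: [0.5373, -0.0153, 0.055]
orientation: [2.283, 2.158, 0.0]
ft_force: [-1.7, -1.2, 6.3]
gripper_width: 0.0292
```

```bash
python3 - <<'E'
from h import *
im=vision.capture('side')[:,:,::-1]; cv2.imwrite(f"pics/side21.png",im)
crop(im,290,195,45,55,12,f'pics/side21c.png')
s=get_state(); print(s['ft_force'],s['torque'])
E
python3 g.py .5368 -.0168 .061 -3.2
```

```text
[-1.33077639 -1.01757685  5.03672677] [-0.31226919  0.29234226  0.01011929]
t 23.48 pos [ 0.5373 -0.0153  0.0551] yaw -3.22 tilt 0.02 w 0.0296 F [-1.3 -1.   5. ] q6 -0.04
shift [-1.5 -0.4 -5.9] turn -0.0
```

View pics/side21c.png

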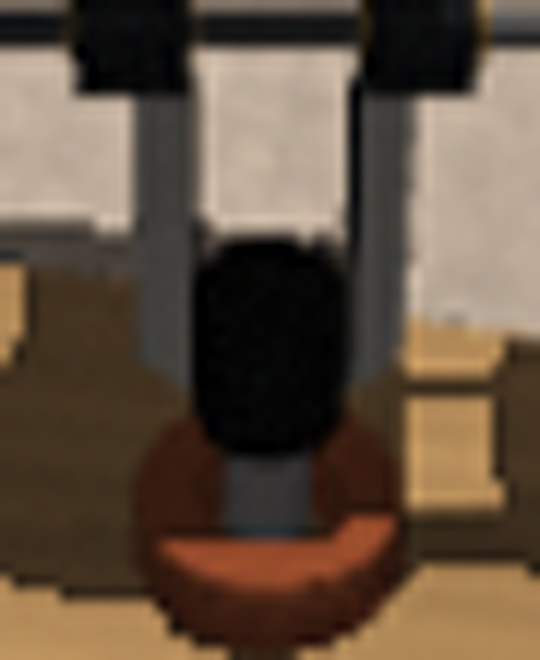

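Emit:
move_arm(
  rows=[
    [[-0.5,-0.4,0,0],[-1,-0.8,0,0],[-1,-0.8,0,0]],
  ],
)

```text
t: 23.85
position: [0.5367, -0.0161, 0.0552]
orientation: [2.283, 2.158, 0.002]
ft_force: [-0.4, 0.9, 5.4]
gripper_width: 0.029
```

```bash
python3 - <<'E'
from h import *
s=get_state(); print(s['ft_force'],s['torque'],s['position'])
E
```

```text
[-0.42584348  0.93895371  5.44261155] [-0.00657315 -0.01876027  0.05836946] [ 0.53666568 -0.01609004  0.05516337]
```

Moments and side forces have gone to about zero, so it's centred. Pressing straight down.

Emit:
move_arm(
  rows=[
    [[0,0,0.5,0],[0,0,1,0],[0,0,1,0]],
  ],
)

```text
t: 24.22
position: [0.5368, -0.0161, 0.0544]
orientation: [2.282, 2.158, 0.002]
ft_force: [0.3, 0.6, 7.2]
gripper_width: 0.0292
```

Emit:
move_arm(
  rows=[
    [[0,0,0.5,0],[0,0,1,0],[0,0,1,0]],
  ],
)

```text
t: 24.6
position: [0.5369, -0.0161, 0.0535]
orientation: [2.282, 2.158, 0.002]
ft_force: [-0.8, 0.2, 8.8]
gripper_width: 0.0293
```

Emit:
move_arm(
  rows=[
    [[0,0,0.5,0],[0,0,1,0],[0,0,1,0]],
  ],
)

```text
t: 24.98
position: [0.5365, -0.016, 0.0518]
orientation: [2.283, 2.158, 0.001]
ft_force: [2.6, 1.1, -2.2]
gripper_width: 0.0291
```

Force peaked near 9 N and dropped, so the balls are past the mouth. Continuing until it is home.

Emit:
move_arm(
  rows=[
    [[0,0,1,0],[0,0,2,0],[0,0,3,0],[0,0,3,0]],
  ],
)

```text
t: 25.48
position: [0.5359, -0.0162, 0.0485]
orientation: [-2.282, -2.158, 0.001]
ft_force: [2.6, 1.2, -4.7]
gripper_width: 0.0288
```

Emit:
move_arm(
  rows=[
    [[0,0,1,0],[0,0,2,0],[0,0,2,0]],
  ],
)

```text
t: 25.85
position: [0.5363, -0.0163, 0.047]
orientation: [2.283, 2.158, -0.0]
ft_force: [-0.9, -0.3, 0.6]
gripper_width: 0.0288
```

```bash
python3 - <<'E'
from h import *
s=get_state(); print(s['ft_force'],s['torque'],s['position'])
E
```

```text
[-0.89591518 -0.28126504  0.59922676] [-0.05779016  0.04722968 -0.00950297] [ 0.53625071 -0.01632217  0.04695755]
```

Emit:
move_arm(
  rows=[
    [[0,0,0.5,0],[0,0,1,0],[0,0,1,0]],
  ],
)

```text
t: 26.22
position: [0.5363, -0.0162, 0.0458]
orientation: [2.283, 2.158, -0.0]
ft_force: [1.5, -0.3, -1.1]
gripper_width: 0.0293
```

Emit:
move_arm(
  rows=[
    [[0,0,0.5,0],[0,0,1,0],[0,0,1,0]],
  ],
)

```text
t: 26.6
position: [0.5364, -0.0162, 0.045]
orientation: [2.283, 2.158, 0.0]
ft_force: [0.9, 0.4, 0.7]
gripper_width: 0.0292
```

Emit:
move_arm(
  rows=[
    [[0,0,0.5,0],[0,0,1,0],[0,0,1,0]],
  ],
)

```text
t: 26.98
position: [0.5364, -0.0162, 0.044]
orientation: [2.283, 2.158, 0.001]
ft_force: [1.8, 1.1, 3.9]
gripper_width: 0.029
```

```bash
python3 - <<'E'
from h import *
im=vision.capture('side')[:,:,::-1]; cv2.imwrite(f"pics/side22.png",im)
crop(im,290,195,45,55,12,f'pics/side22c.png')
s=get_state(); print(s['ft_force'],s['torque'],s['position'])
E
```

```text
[1.5585259  0.18667858 3.91292821] [ 0.17158833 -0.19441701  0.02489282] [ 0.5364296  -0.01622789  0.04399377]
```

View pics/side22c.png

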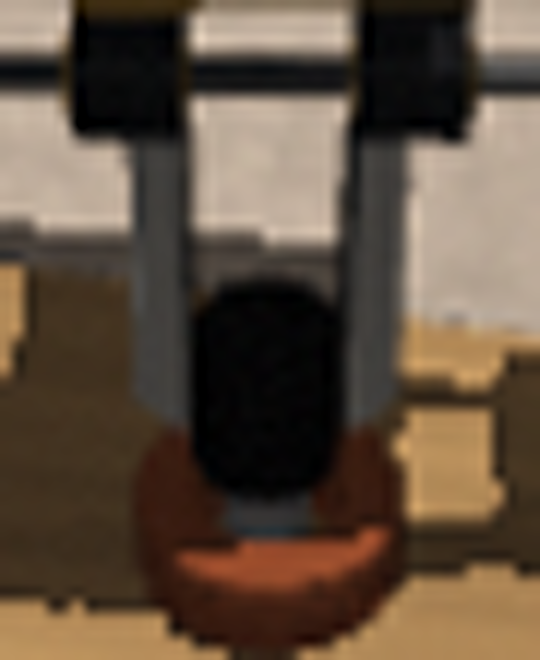

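Contact comes at exactly the predicted home height (TCP ≈ 0.0445). A small +x correction, then press about 3 mm further.

Emit:
move_arm(
  rows=[
    [[0.2,0.4,0.5,0],[0.2,0.4,1,0],[0.2,0.4,1.5,0],[0.2,0.4,1.5,0]],
  ],
)

```text
t: 27.52
position: [0.5368, -0.0161, 0.0426]
orientation: [2.283, 2.158, 0.0]
ft_force: [0.5, 0.2, 7.1]
gripper_width: 0.0292
```

Emit:
move_arm(
  rows=[
    [[0,0,0.5,0],[0,0,1,0],[0,0,1.5,0],[0,0,1.5,0]],
  ],
)

```text
t: 28.02
position: [0.537, -0.0161, 0.0414]
orientation: [2.282, 2.158, 0.001]
ft_force: [-0.4, 0.2, 9.9]
gripper_width: 0.0291
```

```bash
python3 - <<'E'
from h import *
im=vision.capture('side')[:,:,::-1]; cv2.imwrite(f"pics/side23.png",im)
crop(im,290,195,45,55,12,f'pics/side23c.png')
cv2.imwrite("pics/top23.png",vision.capture('top')[:,:,::-1])
s=get_state(); print(s['ft_force'],s['torque'],s['position'])
E
```

```text
[-0.78849183  0.90106876  9.80037229] [0.10824077 0.25941297 0.00488635] [ 0.53698633 -0.01609599  0.04142009]
```

View pics/side23c.png

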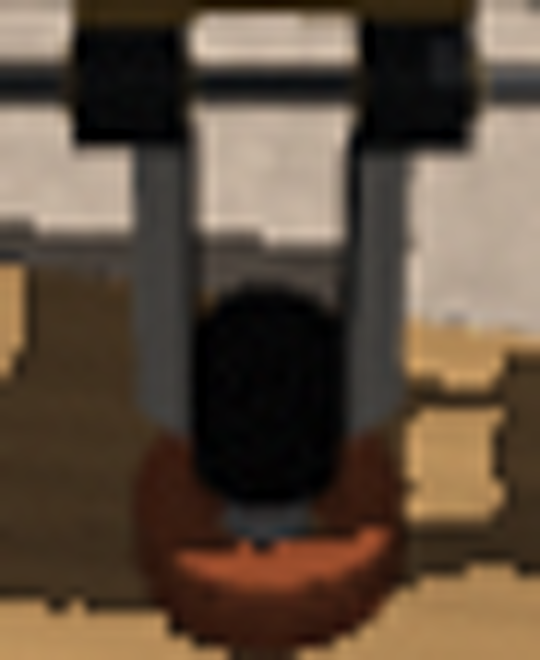

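View pics/side23.png

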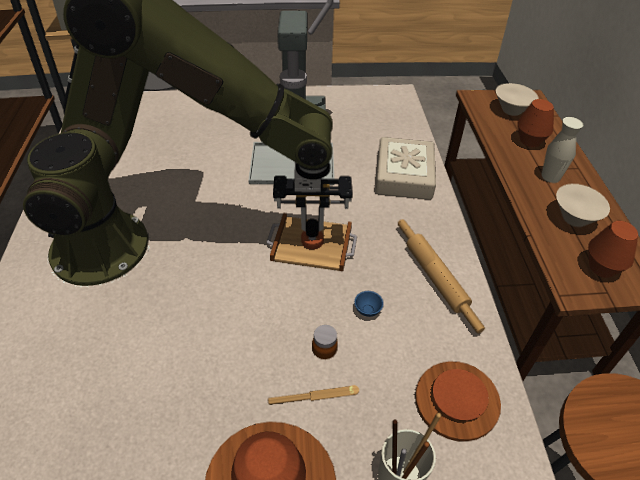

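To rule out a second ball resistance (8–12 N), press to about 15 N.

Emit:
move_arm(
  rows=[
    [[0,0,0.5,0],[0,0,1,0],[0,0,1.5,0],[0,0,1.5,0]],
  ],
)

```text
t: 28.62
position: [0.5371, -0.0161, 0.0403]
orientation: [2.282, 2.158, 0.001]
ft_force: [-2.9, 1.5, 14.3]
gripper_width: 0.0292
```

Emit:
move_arm(
  rows=[
    [[0,0,0.5,0],[0,0,1,0],[0,0,1,0]],
  ],
)

```text
t: 29.0
position: [0.5371, -0.0161, 0.0395]
orientation: [2.282, 2.158, 0.001]
ft_force: [-3.9, 1.0, 17.5]
gripper_width: 0.0294
```

Emit:
move_arm(
  rows=[
    [[0,0,0,0],[0,0,0,0],[0,0,0,0]],
  ],
)

```text
t: 29.38
position: [0.5371, -0.0161, 0.0395]
orientation: [2.282, 2.158, 0.001]
ft_force: [-3.2, 1.4, 17.0]
gripper_width: 0.029
```

```bash
python3 - <<'E'
from h import *
im=vision.capture('side')[:,:,::-1]; cv2.imwrite(f"pics/side24.png",im)
crop(im,290,195,45,55,12,f'pics/side24c.png')
s=get_state(); print(s['t'],s['ft_force'],s['torque'],s['position'])
uv,a=blob(im,(302,215,22,26),lambda c:c.max(2)<38); print(uv,a)
for z0 in (.037,.039,.041,.043,.045,.047): print(z0,sil('side',[.537,-.0165],.015,z0,z0+.036))
E
```

```text
29.425 [-3.07204799  0.93614935 18.2355917 ] [0.1650784  0.82425965 0.00146683] [ 0.53710334 -0.0160811   0.03953154]
[311.92410714 228.12946429] 224
0.037 (array([312.04697335, 228.64683556]), 211.823774904944)
0.039 (array([312.05517116, 228.07160183]), 212.34766710409895)
0.041 (array([312.0633996 , 227.49508578]), 212.87342204153538)
0.043 (array([312.07164468, 226.91728619]), 213.4006640012376)
0.045 (array([312.07991236, 226.33819534]), 213.92971941037104)
0.047 (array([312.08819044, 225.7578121 ]), 214.46042291959748)
```

View pics/side24c.png

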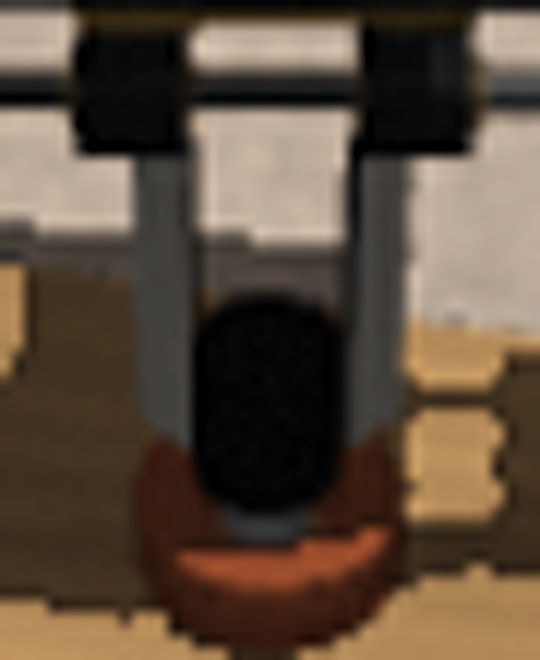

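17.5 N without a further snap, and the image gives a cap mouth at ≈0.039, equal to the home height at a 3.9 mm spring stroke. It is home. I'll relieve the small side force and hand in.

Emit:
move_arm(
  rows=[
    [[0,-0.4,0,0],[0,-0.4,0,0],[0,-0.4,0,0]],
  ],
)

```text
t: 29.8
position: [0.537, -0.0161, 0.0396]
orientation: [2.282, 2.157, 0.002]
ft_force: [-2.0, 1.5, 16.8]
gripper_width: 0.0294
```

```bash
python3 - <<'E'
from h import *
from workcell import ticket
s=get_state(); print(s['t'],s['ft_force'],s['torque'],s['position'],s['gripper_width'])
if 9<s['ft_force'][2]<24: print(ticket.job_done())
E
```

```text
29.8 [-1.98315137  1.53526084 16.7929211 ] [ 0.16976994  0.45572194 -0.01728518] [ 0.53704783 -0.01608518  0.03964229] 0.02944758092512267
the job is handed in; nothing more can be done
None
```

I stacked both clay rings flat around the post, snapped the cap on, and handed the job in at 29.8 s while still pressing on it. No verdict is reported.

**Last checks**
- **Rings:** the pictures show both lying flat, one on the other. The top view puts the upper ring about 4 mm off the post's axis, within the 9 mm allowed.
- **Cap:** the force peaked near 9 N, dropped at the click, then rose again at the height expected for fully home. It passed 12 N with no further snap. The final picture puts the cap's mouth at about 0.039 m, which matches fully home.
- **Pressing:** 16.8 N at hand-in, which works out to about 3.7 mm of post travel. About 2 N of sideways force was left.
- **Jar and knife:** in the last full side view before the final press, both look to be where they started. I did not measure them again.

**What disagreed**
- **Fingertips:** the pictures put them about 28 mm higher than "22 mm ahead of the TCP". I went down step by step, watching the force and the images, and used the observed offset from then on.
- **Cameras:** the two differed by about 2 mm in x and 2 to 5 mm in y. I resolved this over the post from the side forces and moments.
- **Jaw opening:** it read about 1 mm under the true size on both rings and on the cap.

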